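# Sort a pile of machine parts into their dishes

## Robot

A 6-joint arm with a two-finger parallel gripper is mounted at the origin on a cart in front of the work surface, level with it; the furniture and walls round the work are solid. World frame = base frame: x ahead of the robot, y to its left, z up, the work surface at z = 0. Lengths are in m, angles in rad, forces in N, time in s.
With the tool pointing down it reaches from about 0.425 to 0.95 m from the base axis. Payload 3.5 kg.
Tool frame: the origin (TCP) lies midway between the tips of the shut fingers; the grasp point (between the pads) lies 19 mm behind it; x points along the fingers, y is the direction in which the jaws open and shut, and the axes are right-handed (so a half turn about x gives the same grasp; the last joint's range is limited). The gripper opens to 85 mm and grips with 20 to 120 N. Pads are 22 mm wide; open, the fingers measure 114 mm over their backs; the gripper's body (76 mm by 85 mm) begins 54 mm behind the grasp point. The pads swing forward as they close: fully open they stand 13 mm farther back than shut.
Start: joints at [1.031, 0.286, 1.577, -0, 1.279, -0.15], TCP at [0.256, 0.624, 0.192] pointing down, gripper open.
Joint ranges: [-2.77, 2.77], [-0.9, 2.22], [0.21, 2.48], [-1.53, 4.67], [0.24, 2.81], [-2.84, 2.84]. Speed limits (rad/s): [2.79, 2.79, 3.14, 3.14, 3.14, 3.14].

## Interface

Orientations are given as a unit quaternion [x, y, z, w].
In Python, from plant import ctrl, vision gives the robot as it stands. The module is installed in compiled form; this text tells all that it offers.
- The arm moves only by the tool play_rows, never from a script. Its arguments are lists of equal length, an entry for each row: "claw": the closure in counts, from 0 (fully open) to 255 (shut); "travel": the shift along the tool's x, y, z in m, a list of three; "dr": the turn, a rotation vector about the tool's x, y, z in rad, a list of three. In form: {"claw": [claw, ...], "travel": [[tx, ty, tz], ...], "dr": [[wx, wy, wz], ...]}. A call has 1 to 20 rows; each row is the pose to reach, as a shift and turn from the pose measured when the call began, along the tool's axes at that moment; what a row does not reach only later rows make up. A row lasts 1/10 s, in which the tool goes at most 50 mm and 8.59 degrees, less where a joint would pass 70% of its speed; a pose out of reach is approached as far as the arm can. A call with a gripper value outside its range is refused whole. The fingers move at their own pace and stop on an object; "force" is the grip in N (left out, the last holds). Time passes only in rows, so rows that repeat a pose let the fingers close. It gives the time, the measured TCP pose, the force and the opening at its end, in the units of the state.
- ctrl.get_state(): the state, without advancing time (a new reading comes with each control period).
- vision.read_camera(name): name is "side" or "top"; returns a dict with "img" (400x640x3 uint8, red, green, blue), "range_z" (400x640 float32, m along the optical axis (not along the pixel's ray), 0 where there is no reading), "K" (3x3 intrinsics, pixels), "world_to_cam" (4x4, takes a point from world to camera coordinates). Camera axes: x right, y up, looking along -z (the intrinsics and any distortion apply to the point x, -y, -z); pixel columns grow to the right and rows downward; lengths in m; the calibration is good to about 2 mm. A picture is of the moment at which its call begins.
- ctrl.sign_off(): hands the job in, once; it reports no verdict.
The state is a dict: "time": time; "qpos": joint angles; "dq": joint speeds; "joint_efforts": joint torques, N m; "eef_pos": TCP position; "tcp_rot": TCP orientation; "contact_force": force on the tool from outside, world axes, zero at the start; "wrist_torque": the same for the moment, N m; "opening": opening from 0.0 (shut) to 1.0 (fully open).
Only numpy, scipy, OpenCV 4.12 (cv2) and the standard library are available. Lean on these libraries where they do the work, as an engineer would, in place of code of your own. Each camera call takes 0.05 s, during which the arm holds its last target.

## Task

The four parts piled up on the bench belong in the four black dishes. Working from the top of the pile down, one part at a time, put the brass fitting upright in the square dish, the nut flat in the six-sided dish, the small bearing flat in the smaller round dish and the large bearing flat in the larger round dish. Do not let any part tip over, and leave the standing coupling and the tape measure where they are.

Things in the scene. Friction and masses are not known exactly. Their poses are not given: they have to be found in the camera images.
- fitting: Brass pipe fitting on top of the pile, standing upright: threaded at both ends with a hexagon (24 mm across flats, 27 mm across corners) from 14 to 24 mm above its underside, 36 mm high; lower thread 20 mm, upper 16 mm in diameter. Origin: centre of its underside; z up along its axis; two of the hexagon's flats face along its x axis (others every 60 degrees). It stands on the nut.
- nut: Bright steel hexagon nut, second in the pile, lying flat: 30 mm across flats, 34 mm across corners, 18 mm high. Origin: centre of its underside; z up; two flats face along its x axis (others every 60 degrees). It lies on the small bearing.
- small_bearing: Steel ball bearing, third in the pile, lying flat: 52 mm outer diameter, 16 mm high. Origin: centre of its underside; z up. It lies on the large bearing.
- large_bearing: Steel ball bearing at the bottom of the pile, lying flat on the bench: 62 mm outer diameter, 16 mm high. Origin: centre of its underside; z up. The pile is 86 mm high, its parts only roughly centred on each other. The pile may stand at any one of five spots, the dishes at the other four.
- square_dish: Square dish for the fitting: 46 mm outside, 36 mm inside; its sides face along its x and y axes. Black, fixed to the bench, 8 mm high, with a flat grey floor 4 mm above the bench, so the rim stands 4 mm above the floor; rim 5 mm wide. Origin: centre of its underside, on the bench; z up.
- hex_dish: Six-sided dish for the nut: 58 mm outside and 48 mm inside across flats. Black, fixed to the bench, 8 mm high, with a flat grey floor 4 mm above the bench, so the rim stands 4 mm above the floor; rim 5 mm wide. Origin: centre of its underside, on the bench; z up.
- small_dish: Smaller round dish, for the small bearing: 74 mm outer and 64 mm inner diameter. Black, fixed to the bench, 8 mm high, with a flat grey floor 4 mm above the bench, so the rim stands 4 mm above the floor; rim 5 mm wide. Origin: centre of its underside, on the bench; z up.
- large_dish: Larger round dish, for the large bearing: 90 mm outer and 80 mm inner diameter. Black, fixed to the bench, 8 mm high, with a flat grey floor 4 mm above the bench, so the rim stands 4 mm above the floor; rim 5 mm wide. Origin: centre of its underside, on the bench; z up.
- coupling: Bystander: bright steel hose coupling, 34 mm wide and 47 mm high, standing loose amid the dishes. Origin: centre of its underside. To be left alone.
- tape_measure: Bystander: yellow tape measure with a black disc, 38 x 84 x 66 mm (x, y, z), standing loose on the bench left of the dishes. Origin: on its underside. To be left alone.
Things that resemble listed ones, but are neither listed nor needed, are in the scene too. Leave any purple or turquoise look-alike of the fitting alone.

How it is judged:
By the outcome, as a careful person would: the job done as asked, in the order asked, and still so for the second after the job is handed in, with the robot touching nothing.
It also fails if it takes over 96 s, if anything falls off the work surface, if the arm or the gripper's body presses on something with over 40 N, if the wrist force passes 120 N, or if a joint passes its speed limit or range.

## Working session

There is one attempt and no reset: what is moved stays moved. The work goes in short steps, Python scripts to look and compute and a tool call to move; the robot and the scene stay as the last step left them, time stands still between calls to the robot, and variables do not carry over. Pictures are saved under pics/ and viewed, and the job is handed in when it is done.

Besides the shell and the picture viewer there is one more tool, called after "Emit:" in YAML: its name, and indented under it one key for each argument. play_rows: Moves the arm, as the interface text tells. Its arguments: {"type":"object","properties":{"claw":{"type":"array","items":{"type":"number"}},"travel":{"type":"array","items":{"type":"array","items":{"type":"number"}}},"dr":{"type":"array","items":{"type":"array","items":{"type":"number"}}},"force":{"type":"number"}},"required":["claw","travel","dr"]}

```bash
mkdir -p pics
python3 - <<'E'
from plant import ctrl, vision
import cv2,numpy as np
s=ctrl.get_state()
for k in s: print(k,np.round(s[k],4))
for n in("top","side"):
    c=vision.read_camera(n)
    cv2.imwrite(f"pics/{n}0.png",c["img"][:,:,::-1])
    np.savez(f"{n}0.npz",**{k:np.array(c[k]) for k in c})
    print(n,[k for k in c],c["K"],np.round(c["world_to_cam"],4))
E
```

```text
time 0.0
qpos [ 1.031   0.2872  1.5782  0.      1.2786 -0.15  ]
dq [-0.0006 -0.0014  0.0009  0.0005 -0.0011 -0.0008]
joint_efforts [ 6.0000e-04 -4.0597e+01 -2.9263e+01 -1.0000e-04  5.7000e-03 -0.0000e+00]
eef_pos [0.2561 0.6237 0.1907]
tcp_rot [ 0.1362  0.694  -0.1378  0.6934]
contact_force [-0.315   0.2475 -0.2516]
wrist_torque [ 0.0756 -0.0039  0.0074]
opening 1.0043
top ['img', 'range_z', 'K', 'world_to_cam'] [[383.11352      0.         317.49350862]
 [  0.         383.11352    203.7761063 ]
 [  0.           0.           1.        ]] [[-0.0189 -0.9995 -0.0247  0.2284]
 [ 0.9893 -0.0223  0.1442 -0.4612]
 [-0.1447 -0.0217  0.9892 -0.8335]
 [ 0.      0.      0.      1.    ]]
side ['img', 'range_z', 'K', 'world_to_cam'] [[485.46974359   0.         320.34808175]
 [  0.         485.46974359 198.44937911]
 [  0.           0.           1.        ]] [[-0.9345 -0.3549 -0.0256  0.5444]
 [ 0.1162 -0.3723  0.9208 -0.0492]
 [-0.3363  0.8576  0.3892 -1.014 ]
 [ 0.      0.      0.      1.    ]]
```

View pics/top0.png

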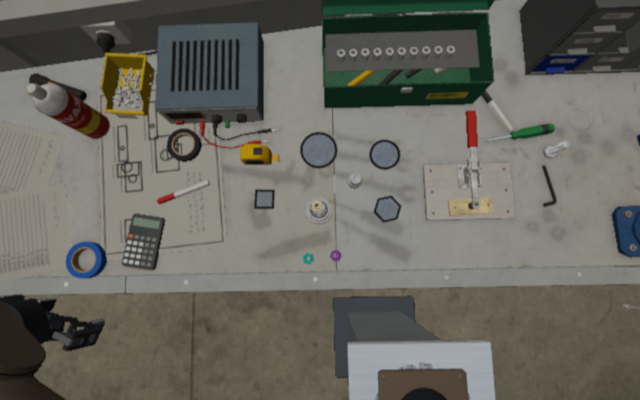

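View pics/side0.png

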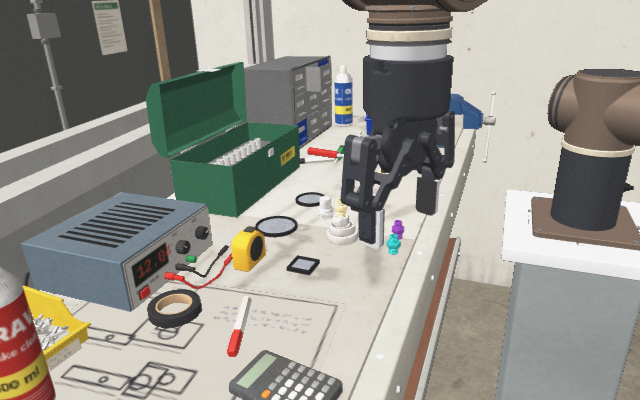

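The top view shows the pile at (318,208), square dish (264,199), hex dish (387,208), small dish (385,154), large dish (319,149), coupling (355,180) and tape (257,153). The look-alikes are at (308,258) and (336,255). In the side view the gripper hides part of the pile.

```bash
cat > h.py <<'E'
import numpy as np,cv2
def load(n): return dict(np.load(n))
def unproj(c,u,v,z=None):
    K,T=c["K"],c["world_to_cam"]; Ti=np.linalg.inv(T)
    d=np.array([(u-K[0,2])/K[0,0],-(v-K[1,2])/K[1,1],-1.0]); dw=Ti[:3,:3]@d; o=Ti[:3,3]
    s=(z-o[2])/dw[2]; return o+s*dw
def proj(c,p):
    p=np.atleast_2d(p);q=p@c["world_to_cam"][:3,:3].T+c["world_to_cam"][:3,3];K=c["K"]
    return np.c_[K[0,0]*q[:,0]/-q[:,2]+K[0,2],K[1,1]*-q[:,1]/-q[:,2]+K[1,2]]
def cloud(c):
    v,u=np.mgrid[:400,:640];r=c["range_z"];K=c["K"]
    P=np.stack([(u-K[0,2])/K[0,0]*r,-(v-K[1,2])/K[1,1]*r,-r],-1)
    Ti=np.linalg.inv(c["world_to_cam"]);W=P@Ti[:3,:3].T+Ti[:3,3];W[r==0]=np.nan;return W
def crop(c,name,u0,v0,w,h,s):
    im=c["img"][v0:v0+h,u0:u0+w,::-1]
    cv2.imwrite(name,cv2.resize(im,None,fx=s,fy=s,interpolation=cv2.INTER_CUBIC))
E
python3 - <<'E'
from h import *
c=load("top0.npz")
crop(c,"pics/t_crop.png",240,130,160,110,5)
crop(c,"pics/t_pile.png",293,180,50,50,12)
W=cloud(c)
for u,v in((290,180),(340,230),(318,208),(264,199),(387,208),(385,154),(319,149),(355,180)): print(u,v,np.round(W[v,u],4))
s=load("side0.npz"); crop(s,"pics/s_crop.png",270,180,160,90,5)
W=cloud(s)
print(W[250,330],W[265,303])
E
```

```text
290 180 [5.300e-01 2.842e-01 5.000e-04]
340 230 [4.080e-01 1.681e-01 4.000e-04]
318 208 [0.4492 0.2167 0.0881]
264 199 [0.4849 0.3459 0.0039]
387 208 [0.4572 0.0566 0.0021]
385 154 [0.5872 0.0558 0.004 ]
319 149 [0.6038 0.2133 0.0035]
355 180 [0.5163 0.133  0.0486]
[ 0.45843516  0.27451578 -0.00108733] [0.48363577 0.34843992 0.0027043 ]
```

View pics/t_crop.png

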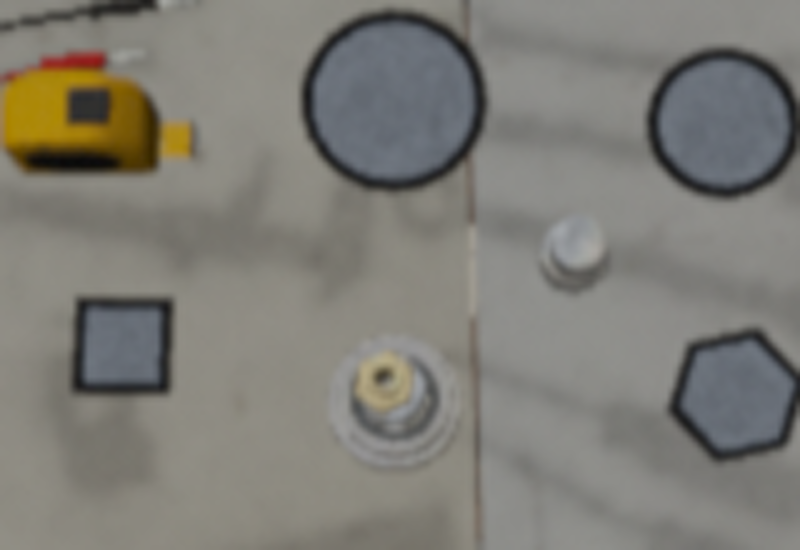

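View pics/t_pile.png

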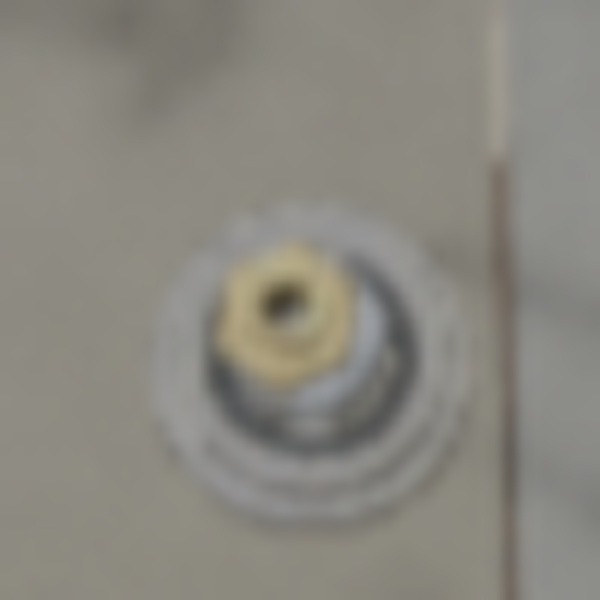

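View pics/s_crop.png

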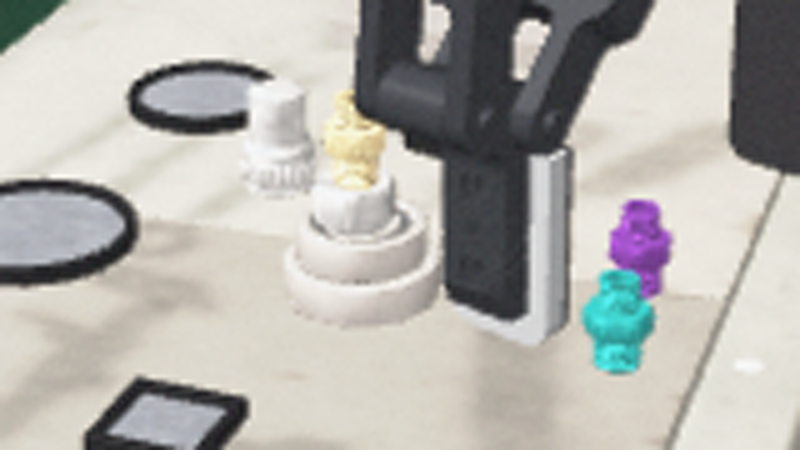

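```bash
cat > loc.py <<'E'
from h import *
from scipy.optimize import minimize
from scipy.spatial.transform import Rotation as R
def hexpts(x,y,z,af,yaw):
    a=yaw+np.deg2rad(30+60*np.arange(6));r=af/2/np.cos(np.pi/6)
    return np.c_[x+r*np.cos(a),y+r*np.sin(a),np.full(6,z)]
def circ(x,y,z,d,n=48):
    a=np.linspace(0,2*np.pi,n,endpoint=False);return np.c_[x+d/2*np.cos(a),y+d/2*np.sin(a),np.full(n,z)]
def poly(p,o,S): return np.round(((p-o+.5)*S-.5)*16).astype(np.int32)
E
python3 - <<'E'
from loc import *
c=load("top0.npz");W=cloud(c)
s=ctrl=None
# dishes
g=c["img"].astype(int)
for n,(u,v),r,z in(("square",(264,199),16,.008),("hex",(387,208),19,.008),("small",(385,154),22,.008),("large",(319,149),26,.008)):
    o=np.array([u-r,v-r]);S=8
    big=cv2.resize(c["img"][v-r:v+r+1,u-r:u+r+1],None,fx=S,fy=S,interpolation=cv2.INTER_CUBIC)
    m=(big.max(2)<75).astype(np.uint8)
    cs,_=cv2.findContours(m,cv2.RETR_EXTERNAL,cv2.CHAIN_APPROX_NONE)
    k=max(cs,key=cv2.contourArea);k=cv2.convexHull(k)
    P=(k[:,0]+.5)/S-.5+o
    X=np.array([unproj(c,a,b,z) for a,b in P])[:,:2].astype(np.float32)
    M=cv2.moments(X.reshape(-1,1,2)); 
    print(n,"cen",round(M['m10']/M['m00'],4),round(M['m01']/M['m00'],4),"minrect",[np.round(q,4) for q in cv2.minAreaRect(X*1000)])
# depth slices
for lo,hi in((.08,.1),(.066,.079),(.04,.056),(.028,.036),(.012,.02)):
    m=(W[...,2]>lo)&(W[...,2]<hi)&(abs(W[...,0]-.445)<.05)&(abs(W[...,1]-.217)<.05)
    X=W[m];print(lo,len(X),np.round(X.mean(0),4),np.round((X.min(0)+X.max(0))/2,4),np.round(np.ptp(X,axis=0),4))
m=(W[...,2]>.035)&(W[...,2]<.06)&(abs(W[...,0]-.516)<.03)&(abs(W[...,1]-.133)<.03);X=W[m];print("coup",np.round(X.mean(0),4))
for u,v in((308,258),(336,255)):print(np.round(W[v-2:v+3,u,:],3)[2])
# fitting
S=12;o=np.array([298,190]);w=40
big=cv2.resize(c["img"][190:190+w,298:298+w],None,fx=S,fy=S,interpolation=cv2.INTER_CUBIC)
b=big.astype(int);m=((b[...,0]-b[...,2]>45)).astype(np.uint8)
m=cv2.morphologyEx(m,cv2.MORPH_CLOSE,np.ones((41,41)))
def ren(p):
    x,y,t=p;im=np.zeros((w*S,w*S),np.uint8)
    for pts in([*hexpts(x,y,.074,.024,t),*hexpts(x,y,.064,.024,t)],[*circ(x,y,.086,.016),*circ(x,y,.074,.016)],[*circ(x,y,.064,.02),*circ(x,y,.05,.02)]):
        q=poly(proj(c,np.array(pts)),o,S);cv2.fillConvexPoly(im,cv2.convexHull(q.reshape(-1,1,2)),1,cv2.LINE_8,4)
    return im
f=lambda p:float((ren(p)!=m).sum())/m.sum()
for t0 in np.deg2rad([0,10,20,30,40,50]):
    r=minimize(lambda q:f((.445+q[0]/1e3,.217+q[1]/1e3,q[2]/10)),[0,0,t0*10],method="Nelder-Mead",options=dict(initial_simplex=[[0,0,t0*10],[4,0,t0*10],[0,4,t0*10],[0,0,t0*10+2]]))
    print(np.round([.445+r.x[0]/1e3,.217+r.x[1]/1e3],4),np.rad2deg(r.x[2]/10),r.fun)
    if t0==0 or r.fun<best.fun:best=r
p=(.445+best.x[0]/1e3,.217+best.x[1]/1e3,best.x[2]/10)
ov=big[...,::-1].copy()
for im,col in((ren(p),(0,0,255)),(m,(0,255,0))):
    cs,_=cv2.findContours(im,cv2.RETR_EXTERNAL,cv2.CHAIN_APPROX_NONE);cv2.drawContours(ov,cs,-1,col,1)
cv2.imwrite("pics/fit_ov.png",ov)
print(np.round(R.from_quat([ 0.1362,0.694,-0.1378,0.6934]).as_matrix(),4))
E
```

```text
square cen 0.4847 0.3453 minrect [array([484.5591, 345.3152]), array([45.9642, 45.0646]), np.float64(87.9548)]
hex cen 0.4549 0.0578 minrect [array([454.8788,  58.0673]), array([62.7711, 57.764 ]), np.float64(39.7594)]
small cen 0.5858 0.058 minrect [array([585.6836,  57.7573]), array([72.1211, 72.031 ]), np.float64(73.7691)]
large cen 0.6009 0.2148 minrect [array([600.8226, 215.0165]), array([88.1139, 87.286 ]), np.float64(8.6826)]
0.08 30 [0.4561 0.22   0.086 ] [0.456  0.2198 0.085 ] [0.0135 0.015  0.0068]
0.066 68 [0.4551 0.2198 0.0734] [0.4562 0.2202 0.0727] [0.0259 0.0241 0.0105]
0.04 55 [0.4519 0.2134 0.0492] [0.457  0.2175 0.0483] [0.0309 0.0315 0.0138]
0.028 233 [0.4515 0.2157 0.0316] [0.4548 0.2168 0.0318] [0.0511 0.0483 0.0076]
0.012 140 [0.4505 0.217  0.016 ] [0.4546 0.2172 0.0159] [0.0609 0.0584 0.0073]
coup [0.5213 0.1322 0.0461]
[0.345 0.244 0.002]
[ 0.351  0.178 -0.023]
[0.457 0.221] 8.20980929627848 4.433144381460487
[0.4537 0.2192] 15.230121843008263 4.434144714904968
[0.4556 0.2203] -15.209062150669247 4.400466822274091
[0.4569 0.2189] 25.083396900378936 4.413804601533845
[0.4566 0.2191] 36.67451759249264 4.4014671557185725
[0.4566 0.2192] 46.460258077454014 4.4014671557185725
[[-1.300e-03  3.802e-01  9.249e-01]
 [-2.100e-03  9.249e-01 -3.802e-01]
 [-1.000e+00 -2.400e-03 -4.000e-04]]
```

View pics/fit_ov.png

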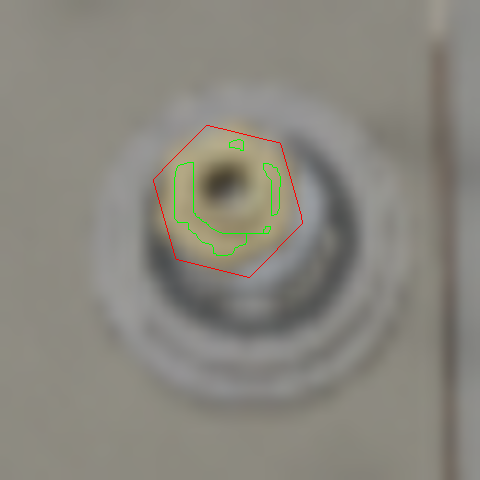

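The overlay mask (green) covers only part of the brass, so the threshold is too high. I'll refit with a lower one.

Run:
```python
from loc import *
c=load("top0.npz")
S=12;o=np.array([298,190]);w=40
big=cv2.resize(c["img"][190:190+w,298:298+w],None,fx=S,fy=S,interpolation=cv2.INTER_CUBIC)
b=big.astype(int);d=b[...,0]-b[...,2]
print(d[180,250],d[230,230],d[50,50],d[200,310],d[400,440])
m=(d>30).astype(np.uint8)
n,l,st,_=cv2.connectedComponentsWithStats(m);m=(l==l[225,225]).astype(np.uint8) if l[225,225] else m
cs,_=cv2.findContours(m,cv2.RETR_EXTERNAL,cv2.CHAIN_APPROX_NONE);k=max(cs,key=cv2.contourArea);m[:]=0;cv2.drawContours(m,[k],-1,1,-1)
def ren(p):
    x,y,t=p;im=np.zeros((w*S,w*S),np.uint8)
    for pts in([*hexpts(x,y,.074,.024,t),*hexpts(x,y,.064,.024,t)],[*circ(x,y,.086,.016),*circ(x,y,.074,.016)],[*circ(x,y,.064,.02),*circ(x,y,.05,.02)]):
        q=poly(proj(c,np.array(pts)),o,S);cv2.fillConvexPoly(im,cv2.convexHull(q.reshape(-1,1,2)),1,cv2.LINE_8,4)
    return im
f=lambda p:float((ren(p)!=m).sum())/m.sum()
best=None
for t0 in np.deg2rad([0,10,20,30,40,50]):
    r=minimize(lambda q:f((.456+q[0]/1e3,.22+q[1]/1e3,q[2]/10)),[0,0,t0*10],method="Nelder-Mead",options=dict(initial_simplex=[[0,0,t0*10],[4,0,t0*10],[0,4,t0*10],[0,0,t0*10+2]]))
    print(np.round([.456+r.x[0]/1e3,.22+r.x[1]/1e3],4),np.rad2deg(r.x[2]/10)%60,r.fun)
    if best is None or r.fun<best.fun:best=r
p=(.456+best.x[0]/1e3,.22+best.x[1]/1e3,best.x[2]/10)
ov=big[...,::-1].copy()
for im,col in((ren(p),(0,0,255)),(m,(0,255,0))):
    cs,_=cv2.findContours(im,cv2.RETR_EXTERNAL,cv2.CHAIN_APPROX_NONE);cv2.drawContours(ov,cs,-1,col,1)
cv2.imwrite("pics/fit_ov2.png",ov)
```

```text
36 43 11 -9 13
[0.456  0.2202] 17.29493782187681 0.207569573283859
[0.4565 0.2208] 27.290450700333476 0.20556586270871985
[0.4564 0.2206] 31.91916176061225 0.20341372912801484
[0.4566 0.2208] 30.341126078069877 0.20623376623376624
[0.4569 0.2209] 34.91465520957255 0.20341372912801484
[0.4564 0.2203] 21.498994965616944 0.20786641929499072
```

View pics/fit_ov2.png

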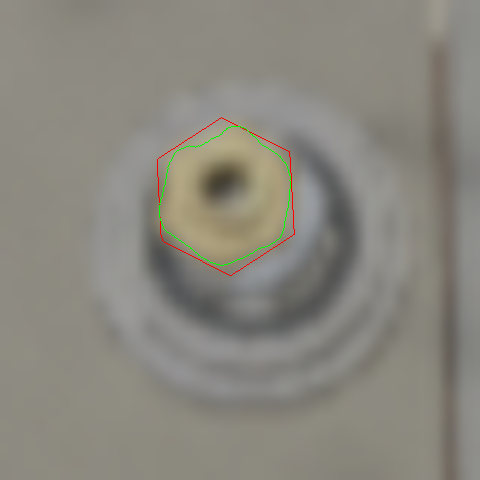

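Run:
```python
from loc import *
c=load("top0.npz")
S=12;o=np.array([298,190]);w=40
big=cv2.resize(c["img"][190:190+w,298:298+w],None,fx=S,fy=S,interpolation=cv2.INTER_CUBIC)
b=big.astype(int);d=b[...,0]-b[...,2]
for th in(22,26,30,34):
    m=(d>th).astype(np.uint8);cs,_=cv2.findContours(m,cv2.RETR_EXTERNAL,cv2.CHAIN_APPROX_NONE);k=max(cs,key=cv2.contourArea);m[:]=0;cv2.drawContours(m,[k],-1,1,-1)
    def ren(p):
        im=np.zeros((w*S,w*S),np.uint8)
        q=poly(proj(c,hexpts(p[0],p[1],.072,p[3],p[2])),o,S);cv2.fillConvexPoly(im,q,1,cv2.LINE_8,4);return im
    res=[]
    for t in range(0,60,3):
        r=minimize(lambda q:float((ren((.456+q[0]/1e3,.22+q[1]/1e3,np.deg2rad(t),.022+q[2]/1e3))!=m).sum())/m.sum(),[0,0,0],method="Nelder-Mead",options=dict(initial_simplex=[[0,0,0],[2,0,0],[0,2,0],[0,0,2]]))
        res.append((r.fun,t,*np.round(r.x,1)))
    print(th,[(round(a[0],3),*a[1:]) for a in sorted(res)[:4]])
```

```text
22 [(np.float64(0.043), 21, np.float64(0.1), np.float64(0.6), np.float64(1.9)), (np.float64(0.046), 18, np.float64(0.1), np.float64(0.6), np.float64(1.9)), (np.float64(0.047), 24, np.float64(0.1), np.float64(0.6), np.float64(1.9)), (np.float64(0.055), 15, np.float64(0.2), np.float64(0.6), np.float64(1.9))]
26 [(np.float64(0.043), 21, np.float64(0.1), np.float64(0.6), np.float64(1.3)), (np.float64(0.044), 24, np.float64(0.1), np.float64(0.6), np.float64(1.3)), (np.float64(0.047), 18, np.float64(0.3), np.float64(0.5), np.float64(1.3)), (np.float64(0.057), 15, np.float64(0.1), np.float64(0.5), np.float64(1.3))]
30 [(np.float64(0.044), 21, np.float64(0.1), np.float64(0.5), np.float64(0.6)), (np.float64(0.046), 24, np.float64(0.1), np.float64(0.5), np.float64(0.6)), (np.float64(0.048), 18, np.float64(0.1), np.float64(0.5), np.float64(0.6)), (np.float64(0.058), 27, np.float64(0.1), np.float64(0.4), np.float64(0.5))]
34 [(np.float64(0.045), 21, np.float64(-0.0), np.float64(0.5), np.float64(-0.2)), (np.float64(0.049), 24, np.float64(-0.0), np.float64(0.6), np.float64(-0.2)), (np.float64(0.051), 18, np.float64(0.1), np.float64(0.5), np.float64(-0.1)), (np.float64(0.061), 27, np.float64(0.0), np.float64(0.4), np.float64(-0.3))]
```

```bash
cat > mv.py <<'E'
import sys,numpy as np
from plant import ctrl
from scipy.spatial.transform import Rotation as R
# args: yawdeg x y z [x y z ...]
def show(yaw,*pts):
    s=ctrl.get_state();Rc=R.from_quat(s["tcp_rot"]);p=np.array(s["eef_pos"])
    t=np.deg2rad(yaw);c,n=np.cos(t),np.sin(t)
    dr=(Rc.inv()*R.from_matrix(np.array([[0,c,n],[0,n,-c],[-1,0,0]]))).as_rotvec()
    y=Rc.as_matrix()[:,1];print("t",round(s["time"],2),"p",np.round(p,4),"yaw",round(np.degrees(np.arctan2(y[1],y[0])),1),"q",np.round(s["qpos"],2),"F",np.round(s["contact_force"],1),"open",round(s["opening"],3))
    for q in pts: print(q,"travel",np.round(Rc.inv().apply(np.array(q)-p),4),"dr",np.round(dr,3))
if __name__=="__main__":
    a=[float(v) for v in sys.argv[1:]];show(a[0],*[tuple(a[i:i+3]) for i in range(1,len(a),3)])
E
python3 mv.py 81.5 .36 .42 .19 .456 .2205 .16 .456 .2205 .054
```

```text
t 0.1 p [0.2561 0.6238 0.1908] yaw 67.7 q [ 1.03  0.29  1.58  0.    1.28 -0.15] F [ 0.4  0.4 -0.8] open 1.001
(0.36, 0.42, 0.19) travel [ 0.0011 -0.149   0.1735] dr [-0.241 -0.001  0.002]
(0.456, 0.2205, 0.16) travel [ 0.0314 -0.297   0.3382] dr [-0.241 -0.001  0.002]
(0.456, 0.2205, 0.054) travel [ 0.1374 -0.2968  0.3382] dr [-0.241 -0.001  0.002]
```

Emit:
play_rows:
  claw: [0, 0, 0, 0, 0, 0, 0, 0, 0, 0, 0, 0, 0, 0, 0, 0]
  travel:
    - [0, -0.015, 0.017]
    - [0, -0.04, 0.046]
    - [0, -0.065, 0.075]
    - [0.001, -0.09, 0.104]
    - [0.001, -0.115, 0.133]
    - [0.001, -0.14, 0.162]
    - [0.002, -0.165, 0.19]
    - [0.005, -0.19, 0.218]
    - [0.01, -0.215, 0.246]
    - [0.015, -0.24, 0.274]
    - [0.02, -0.265, 0.302]
    - [0.025, -0.285, 0.325]
    - [0.031, -0.297, 0.338]
    - [0.031, -0.297, 0.338]
    - [0.031, -0.297, 0.338]
    - [0.031, -0.297, 0.338]
  dr:
    - [0, 0, 0]
    - [-0.03, 0, 0]
    - [-0.06, 0, 0]
    - [-0.09, 0, 0]
    - [-0.12, 0, 0]
    - [-0.15, 0, 0]
    - [-0.18, 0, 0]
    - [-0.21, 0, 0]
    - [-0.241, -0.001, 0.002]
    - [-0.241, -0.001, 0.002]
    - [-0.241, -0.001, 0.002]
    - [-0.241, -0.001, 0.002]
    - [-0.241, -0.001, 0.002]
    - [-0.241, -0.001, 0.002]
    - [-0.241, -0.001, 0.002]
    - [-0.241, -0.001, 0.002]
  force: 30

```text
time: 1.7
eef_pos: [0.4555, 0.2213, 0.1605]
tcp_rot: [0.052, 0.705, -0.052, 0.705]
contact_force: [0.6, 0.3, 0.1]
opening: 1.001
```

```bash
python3 - <<'E'
from plant import vision
from h import *
c=vision.read_camera("side");crop(c,"pics/s1.png",250,110,160,120,5)
c=vision.read_camera("top");crop(c,"pics/t1.png",260,140,120,100,6)
E
python3 mv.py 81.5 .456 .2205 .1 .456 .2205 .054
```

```text
t 1.8 p [0.4556 0.2214 0.1606] yaw 81.6 q [ 0.25 -0.06  2.02 -0.    1.19 -1.17] F [-0.7 -0.6  0.8] open 0.998
(0.456, 0.2205, 0.1) travel [ 0.0606 -0.0009  0.0005] dr [ 0.001  0.001 -0.   ]
(0.456, 0.2205, 0.054) travel [ 0.1066 -0.0009  0.0005] dr [ 0.001  0.001 -0.   ]
```

View pics/s1.png

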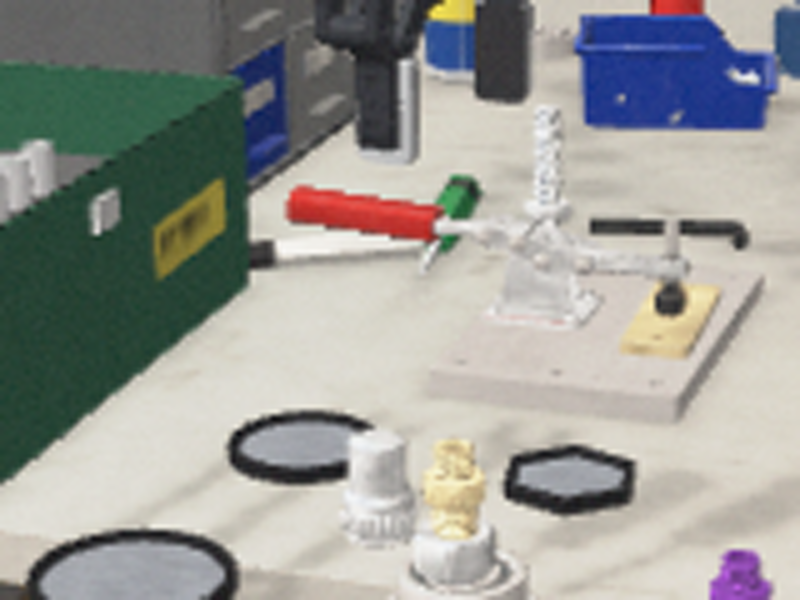

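View pics/t1.png

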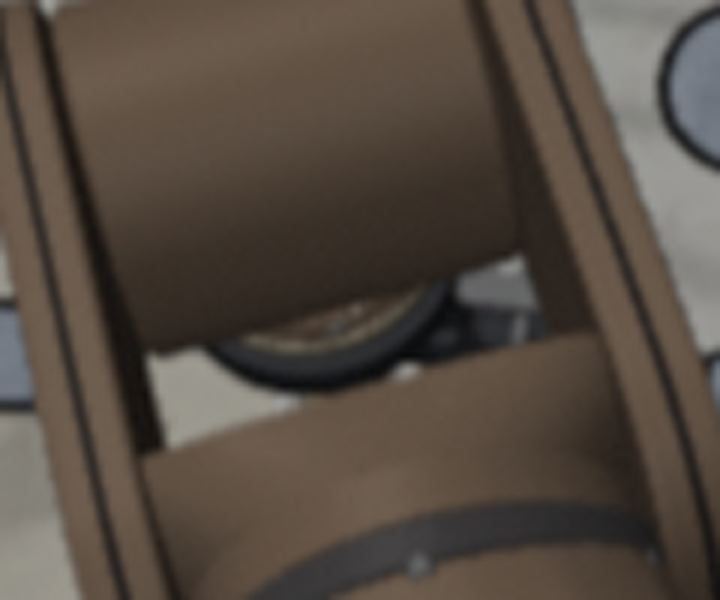

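The side view shows the pile clear, with the fitting at about (341,208) and the fingers above it. The arm covers the pile in the top view. I'll check the side camera agrees, then descend.

Run:
```python
from loc import *
c=load("side0.npz")
for z in(.05,.074,.086):print(z,((proj(c,[(.456,.2205,z)])-[250,110]+.5)*5).round(0))
```

```text
0.05 [[452. 526.]]
0.074 [[452. 471.]]
0.086 [[451. 442.]]
```

Emit:
play_rows:
  claw: [0, 0, 0, 0, 0, 0, 0]
  travel:
    - [0.01, -0.001, 0.0005]
    - [0.025, -0.001, 0.0005]
    - [0.04, -0.001, 0.0005]
    - [0.05, -0.001, 0.0005]
    - [0.058, -0.001, 0.0005]
    - [0.06, -0.001, 0.0005]
    - [0.06, -0.001, 0.0005]
  dr:
    - [0, 0, 0]
    - [0, 0, 0]
    - [0, 0, 0]
    - [0, 0, 0]
    - [0, 0, 0]
    - [0, 0, 0]
    - [0, 0, 0]

```text
time: 2.5
eef_pos: [0.4558, 0.2203, 0.1002]
tcp_rot: [0.052, 0.705, -0.052, 0.705]
contact_force: [0.5, 0.2, 0.2]
opening: 1.0
```

```bash
python3 - <<'E'
from plant import vision
from h import *
c=vision.read_camera("side");crop(c,"pics/s2.png",290,130,100,100,6)
E
python3 mv.py 81.5  .456 .2205 .054
```

```text
t 2.55 p [0.4563 0.2204 0.1008] yaw 81.6 q [ 0.25  0.01  2.06 -0.    1.07 -1.17] F [-0.4  0.5  0.9] open 0.998
(0.456, 0.2205, 0.054) travel [ 0.0468  0.     -0.0003] dr [ 0.001  0.001 -0.   ]
```

View pics/s2.png

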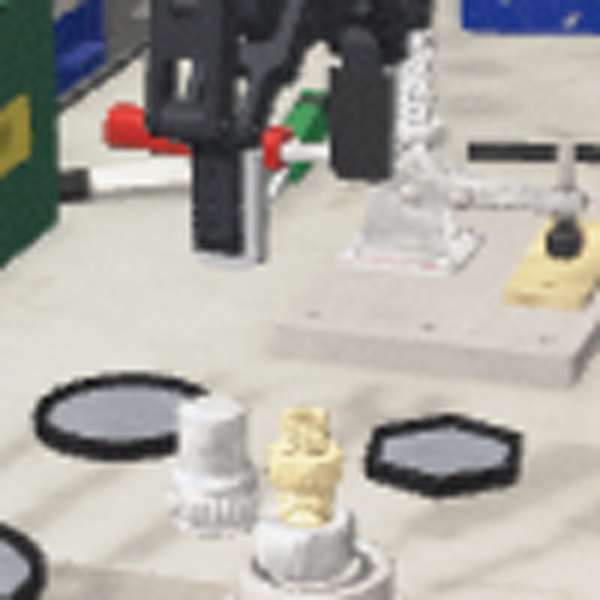

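In the side view the fingertips are at crop (230,260) and (362,180), straddling the fitting at (303,465). I'll descend and grip.

Emit:
play_rows:
  claw: [0, 0, 0, 0, 0, 40, 80, 120, 160, 180, 200, 220, 230, 240, 240, 240]
  travel:
    - [0.01, 0, 0]
    - [0.025, 0, 0]
    - [0.038, 0, 0]
    - [0.047, 0, 0]
    - [0.047, 0, 0]
    - [0.047, 0, 0]
    - [0.047, 0, 0]
    - [0.047, 0, 0]
    - [0.047, 0, 0]
    - [0.047, 0, 0]
    - [0.047, 0, 0]
    - [0.047, 0, 0]
    - [0.047, 0, 0]
    - [0.047, 0, 0]
    - [0.047, 0, 0]
    - [0.047, 0, 0]
  dr:
    - [0, 0, 0]
    - [0, 0, 0]
    - [0, 0, 0]
    - [0, 0, 0]
    - [0, 0, 0]
    - [0, 0, 0]
    - [0, 0, 0]
    - [0, 0, 0]
    - [0, 0, 0]
    - [0, 0, 0]
    - [0, 0, 0]
    - [0, 0, 0]
    - [0, 0, 0]
    - [0, 0, 0]
    - [0, 0, 0]
    - [0, 0, 0]
  force: 30

```text
time: 4.15
eef_pos: [0.4563, 0.2204, 0.0538]
tcp_rot: [0.052, 0.705, -0.052, 0.706]
contact_force: [1.2, 0.5, -0.5]
opening: 0.057
```

```bash
python3 - <<'E'
from plant import vision
from h import *
c=vision.read_camera("side");crop(c,"pics/s3.png",290,150,100,100,6)
E
python3 mv.py 81.5  .456 .2205 .12
```

```text
t 4.2 p [0.4563 0.2204 0.0538] yaw 81.6 q [ 0.25  0.08  2.09 -0.    0.97 -1.17] F [ 1.3 -0.3  1. ] open 0.058
(0.456, 0.2205, 0.12) travel [-0.0662  0.0001 -0.0002] dr [ 0.001  0.001 -0.   ]
```

View pics/s3.png

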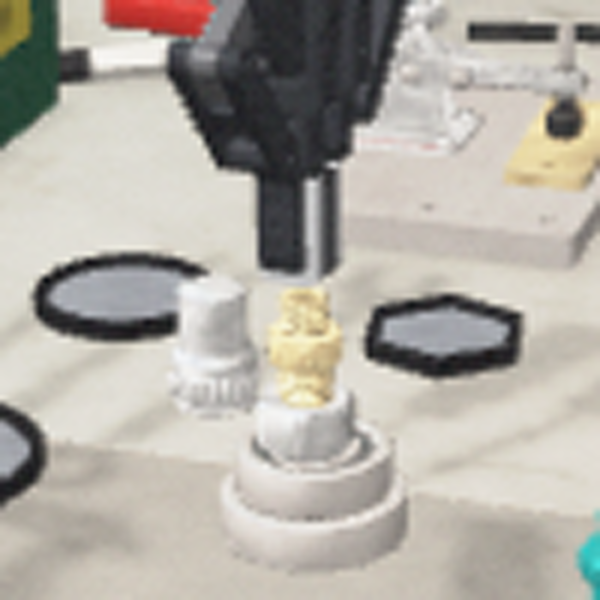

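The side view shows the jaws shut (opening 0.057) above or behind the fitting, not around it. Fingertips are at crop (300,275), fitting top at (305,290). I'll measure where the fingers really are before moving again.

Run:
```python
from plant import vision,ctrl
from h import *
c=vision.read_camera("side");np.savez("side1.npz",**c);W=cloud(c)
f=lambda x,y:(int(290+x/6),int(150+y/6))
for x,y in((285,255),(320,255),(330,265),(305,300),(305,350),(305,390),(300,430),(310,480),(310,530),(215,300)):
    u,v=f(x,y);print((x,y),u,v,np.round(W[v,u],4))
t=vision.read_camera("top");np.savez("top1.npz",**t);crop(t,"pics/t3.png",240,120,160,120,5)
print(proj(c,[(.456,.2205,.054)]),ctrl.get_state()["eef_pos"])
```

```text
(285, 255) 337 192 [0.4569 0.2337 0.1036]
(320, 255) 343 192 [0.4461 0.23   0.1034]
(330, 265) 345 194 [0.4446 0.2223 0.0965]
(305, 300) 340 200 [0.4536 0.2262 0.0844]
(305, 350) 340 208 [0.4511 0.2339 0.071 ]
(305, 390) 340 215 [0.4516 0.2329 0.0556]
(300, 430) 340 221 [0.4502 0.2376 0.045 ]
(310, 480) 341 230 [0.4468 0.2418 0.028 ]
(310, 530) 341 238 [0.4451 0.2475 0.0136]
(215, 300) 325 200 [0.5167 0.1418 0.0419]
[[339.92041519 212.924273  ]] [0.45632163 0.22044007 0.05380181]
```

View pics/t3.png

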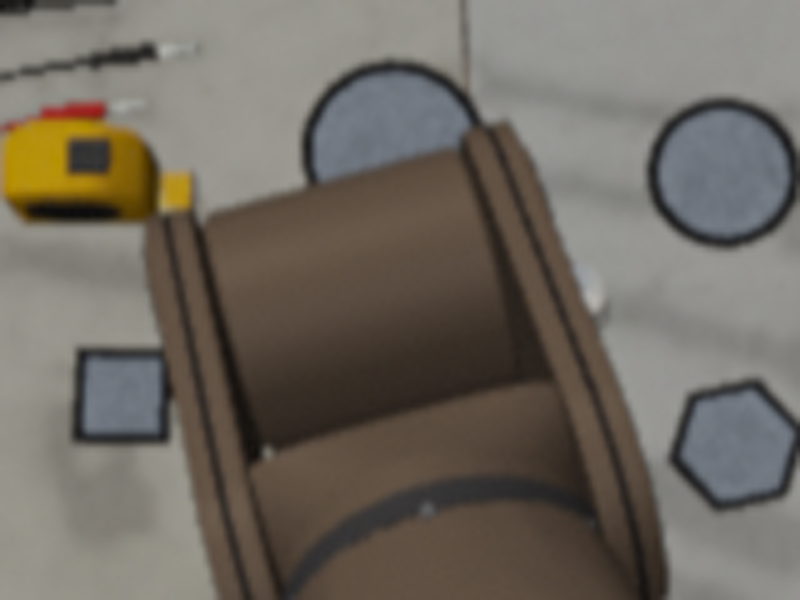

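Run:
```python
from h import *
for n,tc in(("side0.npz",(.2561,.6237,.1907)),("side1.npz",(.4563,.2204,.0538))):
    c=load(n);W=cloud(c);print(n,proj(c,[tc]))
    d=np.hypot(W[...,0]-tc[0],W[...,1]-tc[1])
    m=(d<.075)&(W[...,2]>.088)&(W[...,2]<.5)
    v,u=np.nonzero(m)
    for lo in np.arange(.08,.36,.01):
        k=m&(W[...,2]>=lo)&(W[...,2]<lo+.01)
        if k.sum(): print(round(lo,2),k.sum(),np.round(W[k].mean(0),3),"d",np.round(np.ptp(W[k],axis=0),3),end=" | ")
    print()
c=load("side0.npz")
img=cv2.cvtColor(c["img"],cv2.COLOR_RGB2BGR);p=proj(c,[(.2561,.6237,.1907)])[0]
print(p)
```

```text
side0.npz [[398.25213325 273.60644073]]
0.24 228 [0.253 0.623 0.246] d [0.057 0.098 0.008] | 0.25 441 [0.256 0.634 0.255] d [0.056 0.101 0.01 ] | 0.26 464 [0.257 0.634 0.265] d [0.056 0.1   0.01 ] | 0.27 484 [0.256 0.633 0.275] d [0.057 0.105 0.01 ] | 0.28 399 [0.249 0.621 0.285] d [0.076 0.132 0.01 ] | 0.29 805 [0.26  0.651 0.295] d [0.078 0.136 0.01 ] | 0.3 995 [0.258 0.649 0.305] d [0.079 0.142 0.01 ] | 0.31 1114 [0.255 0.644 0.315] d [0.077 0.134 0.01 ] | 0.32 1135 [0.257 0.649 0.325] d [0.076 0.132 0.01 ] | 0.33 1355 [0.254 0.645 0.335] d [0.075 0.129 0.01 ] | 0.34 1176 [0.26  0.651 0.344] d [0.074 0.125 0.01 ] | 0.35 513 [0.258 0.655 0.356] d [0.064 0.031 0.01 ] | 
side1.npz [[339.79345295 212.97708876]]
0.09 42 [0.453 0.229 0.096] d [0.023 0.021 0.008] | 0.1 67 [0.452 0.231 0.105] d [0.02  0.025 0.01 ] | 0.11 67 [0.453 0.232 0.115] d [0.021 0.025 0.01 ] | 0.12 73 [0.452 0.231 0.125] d [0.022 0.031 0.01 ] | 0.13 62 [0.449 0.229 0.136] d [0.032 0.064 0.01 ] | 0.14 144 [0.45  0.231 0.145] d [0.036 0.077 0.01 ] | 0.15 127 [0.45  0.239 0.156] d [0.038 0.093 0.01 ] | 0.16 178 [0.449
[... 364 characters left out ...]
0.249 0.235] d [0.069 0.045 0.01 ] | 0.24 229 [0.446 0.249 0.245] d [0.068 0.044 0.01 ] | 0.25 244 [0.447 0.249 0.255] d [0.069 0.044 0.01 ] | 0.26 255 [0.447 0.244 0.265] d [0.075 0.06  0.01 ] | 0.27 202 [0.447 0.245 0.275] d [0.069 0.05  0.01 ] | 0.28 227 [0.447 0.246 0.285] d [0.066 0.049 0.01 ] | 0.29 199 [0.447 0.245 0.295] d [0.066 0.045 0.01 ] | 0.3 151 [0.44  0.262 0.306] d [0.066 0.071 0.01 ] | 0.31 219 [0.44  0.275 0.316] d [0.067 0.021 0.01 ] | 0.32 307 [0.437 0.275 0.325] d [0.086 0.027 0.01 ] | 0.33 326 [0.436 0.274 0.335] d [0.087 0.025 0.01 ] | 0.34 339 [0.436 0.274 0.345] d [0.089 0.029 0.01 ] | 0.35 355 [0.436 0.274 0.355] d [0.088 0.028 0.01 ] | 
[398.25213325 273.60644073]
```

Run:
```python
from h import *
c=load("side0.npz");W=cloud(c)
for u,v in((362,240),(378,246),(372,248),(378,240),(426,210),(426,200),(433,210),(400,120)): print(u,v,np.round(W[v,u],4))
```

```text
362 240 [0.2804 0.6724 0.2495]
378 246 [0.2655 0.6729 0.2462]
372 248 [ 0.3845  0.2402 -0.002 ]
378 240 [0.2654 0.674  0.2528]
426 210 [0.2378 0.5863 0.2476]
426 200 [0.2388 0.5841 0.2577]
433 210 [0.2306 0.5879 0.2493]
400 120 [0.2547 0.6511 0.3553]
```

Run:
```python
from h import *
c=load("side0.npz")
t=np.deg2rad(81.6);y=np.array([np.cos(t),np.sin(t),0]);w=np.array([np.sin(t),-np.cos(t),0])
T=np.array([.4563,.2204,.1008+.0395+.013])
for s in(1,-1):
  for a in(.0425,.057):
    for b in(-.011,.011):
      print(s,a,b,((proj(c,[T+s*a*y+b*w])[0]-[290,130]+.5)*6-.5).round(0))
```

```text
1 0.0425 -0.011 [266. 260.]
1 0.0425 0.011 [203. 250.]
1 0.057 -0.011 [244. 275.]
1 0.057 0.011 [179. 265.]
-1 0.0425 -0.011 [388. 180.]
-1 0.0425 0.011 [327. 171.]
-1 0.057 -0.011 [407. 167.]
-1 0.057 0.011 [347. 158.]
```

The projected open fingertip corners match the picture only if the real tips sit 39–40 mm above the reported TCP; x and y agree. The depth data show the same offset open (0.243 against 0.191) and nearly shut (0.093 against 0.054). I'll apply a z correction of 39.5 mm, with reported z = wanted tip z − 0.0395. The pile hasn't moved, so I open, descend to reported z = 0.015 and grip.

Emit:
play_rows:
  claw: [0, 0, 0, 0, 0, 0, 0, 0, 0, 0, 0, 0]
  travel:
    - [-0.01, 0, 0]
    - [-0.01, 0, 0]
    - [-0.01, 0, 0]
    - [-0.01, 0, 0]
    - [-0.01, 0, 0]
    - [-0.01, 0, 0]
    - [-0.01, 0, 0]
    - [0, 0, 0]
    - [0.012, 0, 0]
    - [0.025, 0, 0]
    - [0.025, 0, 0]
    - [0.025, 0, 0]
  dr:
    - [0, 0, 0]
    - [0, 0, 0]
    - [0, 0, 0]
    - [0, 0, 0]
    - [0, 0, 0]
    - [0, 0, 0]
    - [0, 0, 0]
    - [0, 0, 0]
    - [0, 0, 0]
    - [0, 0, 0]
    - [0, 0, 0]
    - [0, 0, 0]

```text
time: 5.5
eef_pos: [0.4556, 0.2202, 0.0278]
tcp_rot: [0.052, 0.706, -0.052, 0.705]
contact_force: [-0.3, -0.4, -0.5]
opening: 1.001
```

```bash
python3 - <<'E'
from plant import vision
from h import *
c=vision.read_camera("side");crop(c,"pics/s4.png",290,150,100,100,6)
E
python3 mv.py 81.5  .456 .2205 .015
```

```text
t 5.55 p [0.4563 0.2204 0.0285] yaw 81.6 q [ 0.25  0.12  2.1  -0.    0.92 -1.17] F [0.  0.6 0.4] open 1.0
(0.456, 0.2205, 0.015) travel [ 0.0135  0.     -0.0003] dr [ 0.001  0.001 -0.   ]
```

View pics/s4.png

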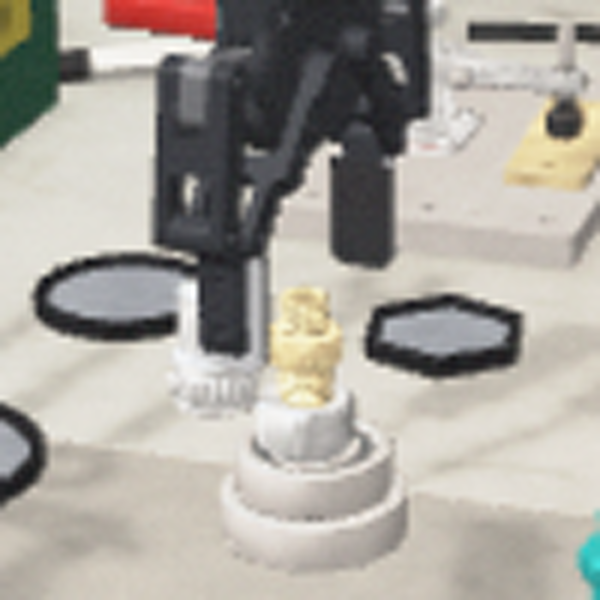

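The side view shows the fingers either side of the fitting, tips at crop (233,352) and (363,265), midpoint near the fitting axis at (303,..). I'll go down 13 mm and close gently.

Emit:
play_rows:
  claw: [0, 0, 0, 50, 90, 120, 140, 150, 160, 170, 180, 190, 200, 210, 220, 220, 220, 220]
  travel:
    - [0.007, 0, 0]
    - [0.013, 0, 0]
    - [0.013, 0, 0]
    - [0.013, 0, 0]
    - [0.013, 0, 0]
    - [0.013, 0, 0]
    - [0.013, 0, 0]
    - [0.013, 0, 0]
    - [0.013, 0, 0]
    - [0.013, 0, 0]
    - [0.013, 0, 0]
    - [0.013, 0, 0]
    - [0.013, 0, 0]
    - [0.013, 0, 0]
    - [0.013, 0, 0]
    - [0.013, 0, 0]
    - [0.013, 0, 0]
    - [0.013, 0, 0]
  dr:
    - [0, 0, 0]
    - [0, 0, 0]
    - [0, 0, 0]
    - [0, 0, 0]
    - [0, 0, 0]
    - [0, 0, 0]
    - [0, 0, 0]
    - [0, 0, 0]
    - [0, 0, 0]
    - [0, 0, 0]
    - [0, 0, 0]
    - [0, 0, 0]
    - [0, 0, 0]
    - [0, 0, 0]
    - [0, 0, 0]
    - [0, 0, 0]
    - [0, 0, 0]
    - [0, 0, 0]
  force: 30

```text
time: 7.35
eef_pos: [0.4564, 0.2205, 0.0156]
tcp_rot: [0.052, 0.705, -0.052, 0.705]
contact_force: [0.4, -0.6, 1.6]
opening: 0.269
```

```bash
python3 - <<'E'
from plant import vision
from h import *
c=vision.read_camera("side");crop(c,"pics/s5.png",290,150,100,100,6)
E
python3 mv.py 81.5  .456 .2205 .08
```

```text
t 7.4 p [0.4564 0.2205 0.0156] yaw 81.6 q [ 0.25  0.14  2.1  -0.    0.89 -1.17] F [-0.7  0.3  1.6] open 0.267
(0.456, 0.2205, 0.08) travel [-0.0644 -0.     -0.0003] dr [ 0.001  0.001 -0.   ]
```

View pics/s5.png

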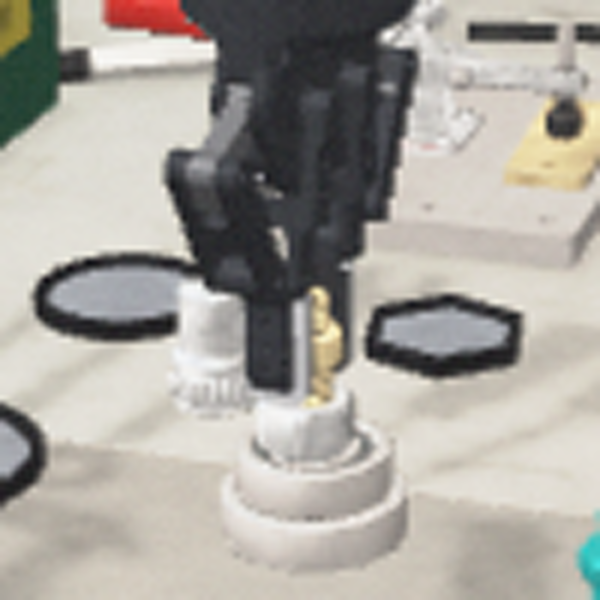

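Opening 0.268 is about 23 mm, which matches the 24 mm hexagon, and the side view shows the fitting between the pads. I'll lift.

Emit:
play_rows:
  claw: [220, 220, 220, 220, 220, 220, 220, 220]
  travel:
    - [-0.004, 0, 0]
    - [-0.01, 0, 0]
    - [-0.02, 0, 0]
    - [-0.032, 0, 0]
    - [-0.044, 0, 0]
    - [-0.052, 0, 0]
    - [-0.056, 0, 0]
    - [-0.056, 0, 0]
  dr:
    - [0, 0, 0]
    - [0, 0, 0]
    - [0, 0, 0]
    - [0, 0, 0]
    - [0, 0, 0]
    - [0, 0, 0]
    - [0, 0, 0]
    - [0, 0, 0]

```text
time: 8.2
eef_pos: [0.4569, 0.2206, 0.0726]
tcp_rot: [0.052, 0.704, -0.052, 0.706]
contact_force: [-0.2, 0.3, -0.5]
opening: 0.268
```

```bash
python3 - <<'E'
from plant import vision
from h import *
c=vision.read_camera("side");crop(c,"pics/s6.png",290,150,100,100,6)
E
python3 mv.py 81.5  .4847 .3453 .05 .4847 .3453 -.0295
```

```text
t 8.25 p [0.4564 0.2205 0.0718] yaw 81.5 q [ 0.25  0.05  2.08 -0.    1.01 -1.17] F [-0.   0.8  0.3] open 0.267
(0.4847, 0.3453, 0.05) travel [0.0219 0.1276 0.0096] dr [ 0.001  0.001 -0.   ]
(0.4847, 0.3453, -0.0295) travel [0.1014 0.1276 0.0095] dr [ 0.001  0.001 -0.   ]
```

View pics/s6.png

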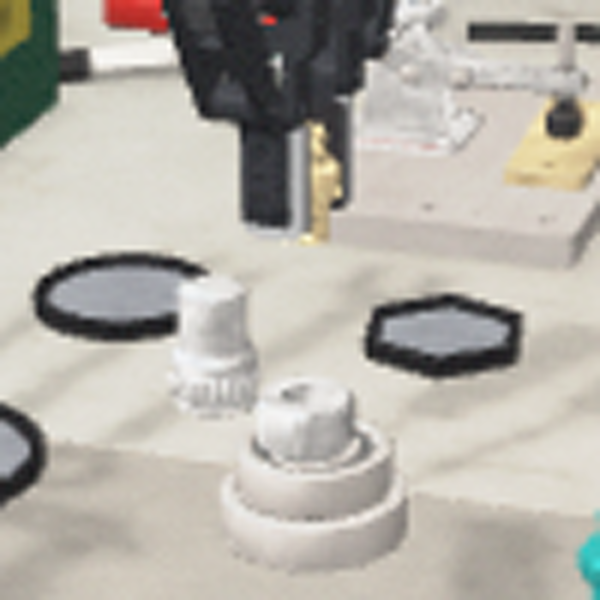

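The fitting is held upright and the nut stayed put (crop (305,420)). I'll carry it over the square dish and stop with the underside about 24 mm up.

Emit:
play_rows:
  claw: [220, 220, 220, 220, 220, 220, 220, 220, 220, 220, 220, 220]
  travel:
    - [0, 0.01, 0.001]
    - [0, 0.03, 0.002]
    - [0, 0.055, 0.004]
    - [0, 0.08, 0.006]
    - [0, 0.105, 0.008]
    - [0.004, 0.12, 0.009]
    - [0.015, 0.1276, 0.0096]
    - [0.035, 0.1276, 0.0096]
    - [0.055, 0.1276, 0.0096]
    - [0.07, 0.1276, 0.0096]
    - [0.079, 0.1276, 0.0096]
    - [0.079, 0.1276, 0.0096]
  dr:
    - [0, 0, 0]
    - [0, 0, 0]
    - [0, 0, 0]
    - [0, 0, 0]
    - [0, 0, 0]
    - [0, 0, 0]
    - [0, 0, 0]
    - [0, 0, 0]
    - [0, 0, 0]
    - [0, 0, 0]
    - [0, 0, 0]
    - [0, 0, 0]

```text
time: 9.45
eef_pos: [0.4833, 0.3443, -0.0092]
tcp_rot: [0.052, 0.706, -0.053, 0.704]
contact_force: [-0.6, -0.3, -0.6]
opening: 0.27
```

```bash
python3 - <<'E'
from plant import vision
from h import *
c=vision.read_camera("side");crop(c,"pics/s7.png",260,180,100,100,6)
print(((proj(c,[(.4847,.3453,.004),(.4847,.3453,.0272),(.4847,.3453,.0632)])-[260,180]+.5)*6).round())
E
python3 mv.py 81.5  .4847 .3453 -.0297
```

```text
[[262. 504.]
 [259. 436.]
 [254. 329.]]
t 9.5 p [ 0.4843  0.3449 -0.0078] yaw 81.5 q [ 0.45  0.35  1.9  -0.    0.89 -0.97] F [-0.2 -0.8 -0.8] open 0.267
(0.4847, 0.3453, -0.0297) travel [0.0219 0.0005 0.0003] dr [ 0.001 -0.     0.   ]
```

View pics/s7.png

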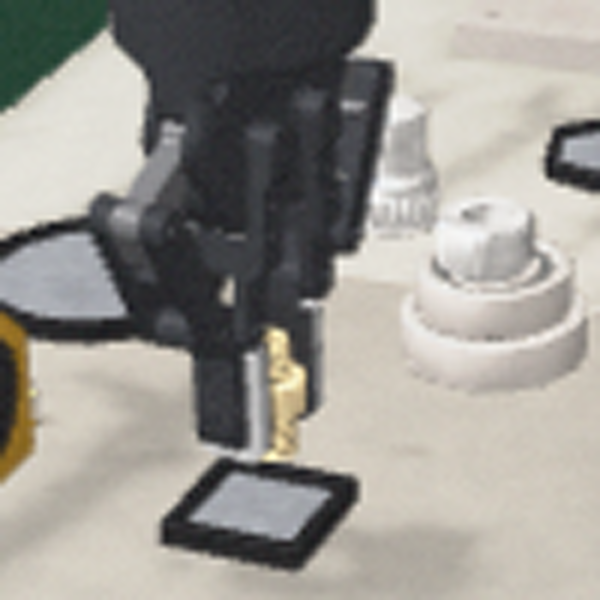

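The fitting hangs over the dish: its visible right half puts the axis near crop x = 264, and the dish floor centre is at (262,505). I'll lower it.

Emit:
play_rows:
  claw: [220, 220, 220, 220, 220, 220]
  travel:
    - [0.008, 0.0005, 0]
    - [0.014, 0.0005, 0]
    - [0.018, 0.0005, 0]
    - [0.0205, 0.0005, 0]
    - [0.0215, 0.0005, 0]
    - [0.0215, 0.0005, 0]
  dr:
    - [0, 0, 0]
    - [0, 0, 0]
    - [0, 0, 0]
    - [0, 0, 0]
    - [0, 0, 0]
    - [0, 0, 0]

```text
time: 10.1
eef_pos: [0.4844, 0.3454, -0.0294]
tcp_rot: [0.052, 0.705, -0.052, 0.705]
contact_force: [-0.1, 0.4, -0.4]
opening: 0.268
```

```bash
python3 - <<'E'
from plant import vision
from h import *
c=vision.read_camera("side");crop(c,"pics/s8.png",260,180,100,100,6)
E
python3 mv.py 81.5  .4847 .3453 -.0297
```

```text
t 10.15 p [ 0.4845  0.3455 -0.0292] yaw 81.5 q [ 0.45  0.39  1.9  -0.    0.86 -0.97] F [-0.2 -0.3 -0.8] open 0.269
(0.4847, 0.3453, -0.0297) travel [ 0.0005 -0.0001  0.0002] dr [0.001 0.    0.   ]
```

View pics/s8.png

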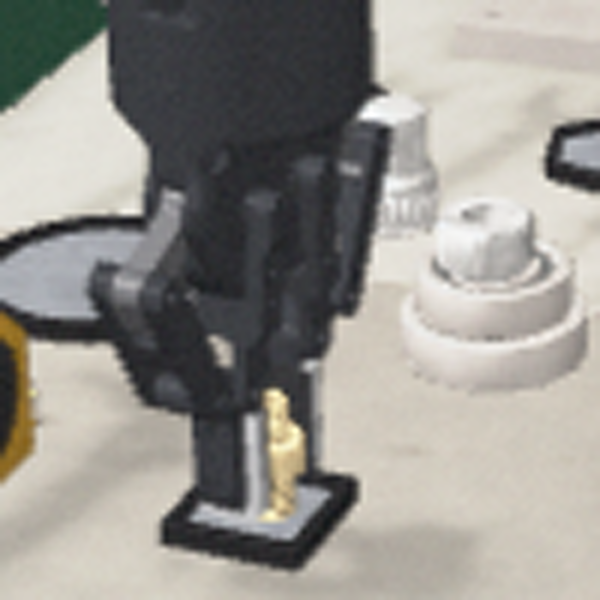

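The fitting's foot is at crop (283,520), just above the dish floor, with no contact force yet. I'll lower a bit more until it touches.

Emit:
play_rows:
  claw: [220, 220, 220, 220]
  travel:
    - [0.0005, 0, 0]
    - [0.001, 0, 0]
    - [0.0015, 0, 0]
    - [0.0015, 0, 0]
  dr:
    - [0, 0, 0]
    - [0, 0, 0]
    - [0, 0, 0]
    - [0, 0, 0]

```text
time: 10.55
eef_pos: [0.4847, 0.3455, -0.0303]
tcp_rot: [0.052, 0.705, -0.052, 0.705]
contact_force: [-0.4, -1.1, 1.2]
opening: 0.271
```

Emit:
play_rows:
  claw: [170, 165, 160, 150, 140, 120, 100, 80, 80, 80, 80, 80, 80, 80, 80, 80]
  travel:
    - [0, 0, 0]
    - [0, 0, 0]
    - [0, 0, 0]
    - [0, 0, 0]
    - [0, 0, 0]
    - [0, 0, 0]
    - [0, 0, 0]
    - [0, 0, 0]
    - [-0.006, 0, 0]
    - [-0.016, 0, 0]
    - [-0.03, 0, 0]
    - [-0.045, 0, 0]
    - [-0.06, 0, 0]
    - [-0.075, 0, 0]
    - [-0.085, 0, 0]
    - [-0.09, 0, 0]
  dr:
    - [0, 0, 0]
    - [0, 0, 0]
    - [0, 0, 0]
    - [0, 0, 0]
    - [0, 0, 0]
    - [0, 0, 0]
    - [0, 0, 0]
    - [0, 0, 0]
    - [0, 0, 0]
    - [0, 0, 0]
    - [0, 0, 0]
    - [0, 0, 0]
    - [0, 0, 0]
    - [0, 0, 0]
    - [0, 0, 0]
    - [0, 0, 0]

```text
time: 12.15
eef_pos: [0.4855, 0.346, 0.0616]
tcp_rot: [0.053, 0.704, -0.052, 0.706]
contact_force: [0.3, -0.8, -0.5]
opening: 0.686
```

```bash
cat > look.py <<'E'
import sys
from plant import vision
from h import *
k=sys.argv[1]
for n in("side","top"):
    c=vision.read_camera(n);np.savez(f"{n}{k}.npz",**c)
    if n=="side":crop(c,f"pics/S{k}.png",250,160,130,120,6)
    else:crop(c,f"pics/T{k}.png",240,125,175,110,4)
E
python3 look.py a; python3 mv.py 81.5 .456 .22 .06
```

```text
t 12.25 p [0.4852 0.3458 0.0607] yaw 81.5 q [ 0.45  0.25  1.87 -0.    1.01 -0.97] F [-0.4 -0.6  0.3] open 0.683
(0.456, 0.22, 0.06) travel [ 0.0006 -0.1287 -0.0103] dr [ 0.001  0.002 -0.001]
```

View pics/Sa.png

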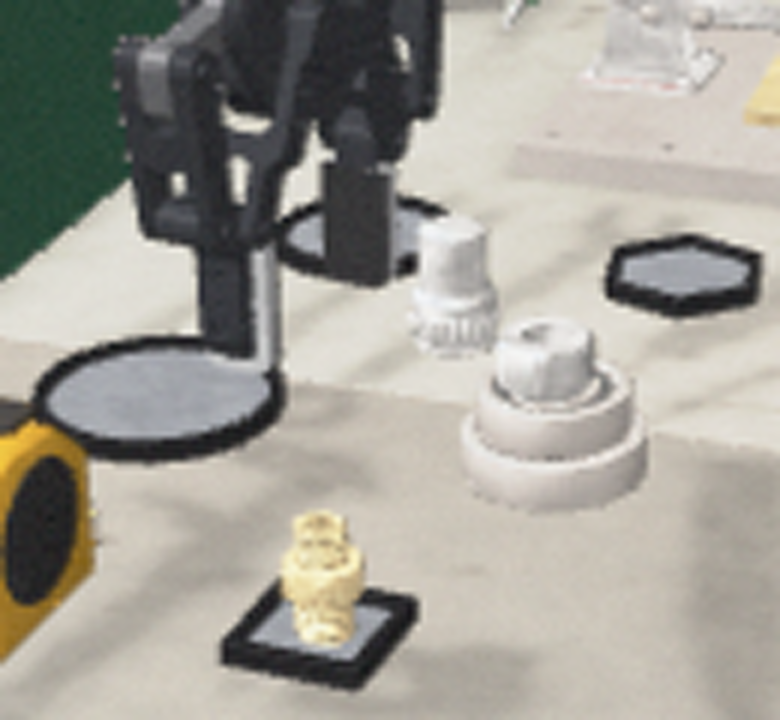

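View pics/Ta.png

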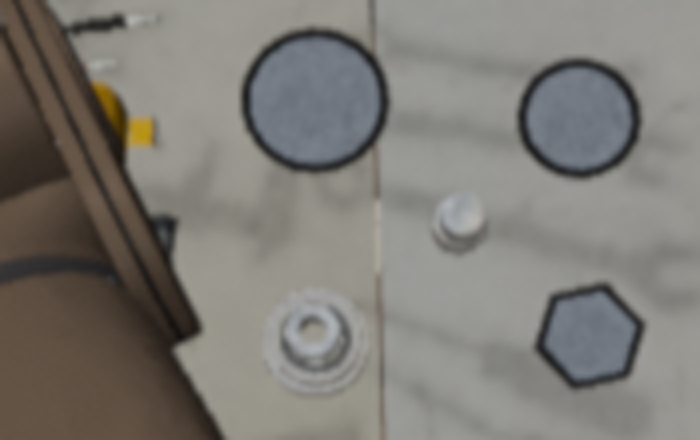

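The side view shows the fitting upright in the square dish (foot at (327,635), dish interior around (325,630)). The top view leaves the pile clear, nut at crop (314,332). Next I measure the nut's pose and yaw.

Run:
```python
from loc import *
c=load("topa.npz");W=cloud(c)
for lo,hi in((.044,.056),(.028,.036),(.012,.02)):
    m=(W[...,2]>lo)&(W[...,2]<hi)&(abs(W[...,0]-.455)<.04)&(abs(W[...,1]-.217)<.04)
    X=W[m];print(lo,len(X),np.round(X.mean(0),4),np.round((X.min(0)+X.max(0))/2,4),np.round(np.ptp(X,axis=0),4))
S=16;o=np.array([300,190]);w=36
big=cv2.resize(c["img"][190:190+w,300:300+w],None,fx=S,fy=S,interpolation=cv2.INTER_CUBIC)
cv2.imwrite("pics/nut.png",cv2.convertScaleAbs(big[...,::-1],alpha=1.6,beta=-80))
s=load("sidea.npz");crop(s,"pics/nut_s.png",325,205,40,40,15)
```

```text
0.044 114 [0.4567 0.218  0.0499] [0.4572 0.2175 0.0495] [0.0312 0.0315 0.0092]
0.028 230 [0.4519 0.2157 0.0317] [0.4545 0.2167 0.0321] [0.0508 0.0481 0.0077]
0.012 146 [0.4505 0.217  0.0159] [0.4547 0.2172 0.0159] [0.0609 0.0584 0.0077]
```

View pics/nut.png

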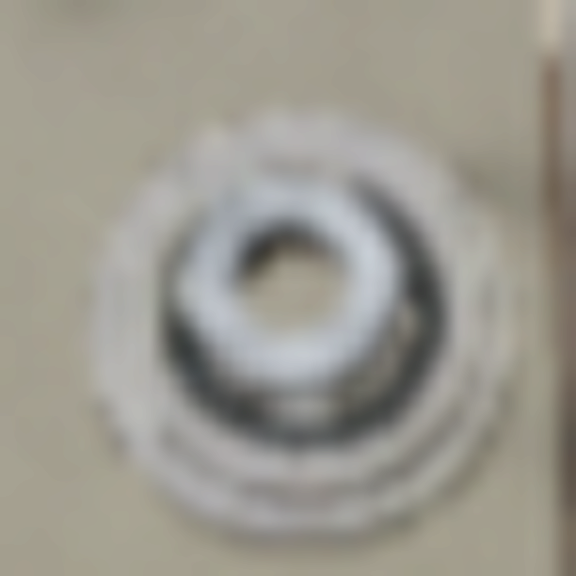

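View pics/nut_s.png

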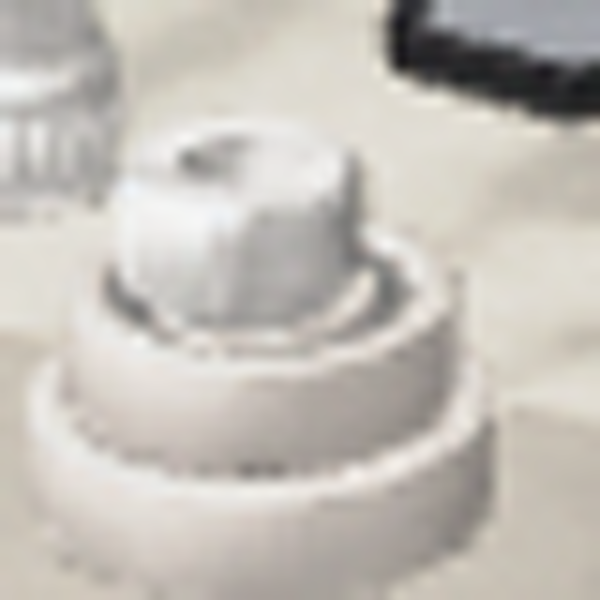

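Run:
```python
from loc import *
c=load("topa.npz")
print("hole",unproj(c,317.66,207.03,.05).round(4))
s=load("sidea.npz");n=unproj(c,317.66,207.03,.05)
for x,y in((118,190),(235,218),(352,190)):
    p=unproj(s,325+(x+.5)/15-.5,205+(y+.5)/15-.5,.05);d=p-n;print("side corner",p.round(4),np.hypot(*d[:2]).round(4),np.degrees(np.arctan2(d[1],d[0])).round(1))
S=16;o=np.array([300,190]);w=36
big=cv2.resize(c["img"][190:190+w,300:300+w],None,fx=S,fy=S,interpolation=cv2.INTER_CUBIC)
g=cv2.GaussianBlur(cv2.cvtColor(big,cv2.COLOR_RGB2GRAY),(0,0),4).astype(float)
b=big.astype(float);chan=cv2.GaussianBlur(b[...,2]-b[...,0],(0,0),4)
# edge score: mean(inner)-mean(outer) of chroma along hexagon
def samp(im,P):
    q=((proj(c,P)-o+.5)*S-.5).astype(np.float32);return cv2.remap(im.astype(np.float32),q[:,None,0],q[:,None,1],cv2.INTER_LINEAR)[:,0]
def edge(x,y,af,t):
    h=hexpts(x,y,.05,af,t);k=np.linspace(.0,1,15,endpoint=False)[:,None]
    return np.vstack([h[i]*(1-k)+h[(i+1)%6]*k for i in range(6)])
for nm,im in(("chroma",chan),("gray",g)):
    R_=[]
    for t in range(0,60,3):
        best=max((samp(im,edge(n[0]+dx,n[1]+dy,.027,np.deg2rad(t))).mean()-samp(im,edge(n[0]+dx,n[1]+dy,.033,np.deg2rad(t))).mean(),dx,dy) for dx in np.arange(-.003,.0031,.001) for dy in np.arange(-.003,.0031,.001))
        R_.append((round(best[0],2),t,best[1:]))
    print(nm,[(a,b,np.round(np.array(d)*1e3)) for a,b,d in sorted(R_,key=lambda r:-r[0])[:6]])
```

```text
hole [0.4565 0.2182 0.05  ]
side corner [0.4664 0.2357 0.05  ] 0.0201 60.5
side corner [0.4492 0.2391 0.05  ] 0.0222 109.4
side corner [0.4374 0.2264 0.05  ] 0.0208 156.7
chroma [(np.float32(5.56), 3, array([0., 0.])), (np.float32(5.56), 6, array([0., 0.])), (np.float32(5.56), 9, array([0., 0.])), (np.float32(5.56), 12, array([0., 0.])), (np.float32(5.55), 0, array([0., 0.])), (np.float32(5.55), 15, array([0., 0.]))]
gray [(np.float32(22.26), 45, array([-3., -1.])), (np.float32(22.14), 42, array([-3., -1.])), (np.float32(22.06), 48, array([-3., -1.])), (np.float32(21.93), 39, array([-3., -1.])), (np.float32(21.71), 51, array([-3., -1.])), (np.float32(21.55), 36, array([-3., -1.]))]
```

Run:
```python
from loc import *
outs=[]
c=load("topa.npz");s=load("sidea.npz")
for yaw in(0,20,40,50):
    row=[]
    for im,o,w,S in((s,np.array([328,207]),34,11),(c,np.array([303,192]),30,12)):
        b=cv2.resize(im["img"][o[1]:o[1]+w,o[0]:o[0]+w],None,fx=S,fy=S,interpolation=cv2.INTER_LANCZOS4)[...,::-1]
        b=cv2.convertScaleAbs(b,alpha=1.5,beta=-100 if im is s else -60)
        for z in(.05,.032):
            P=hexpts(.4565,.2182,z,.030,np.deg2rad(yaw));cv2.polylines(b,[poly(proj(im,P),o,S)],True,(0,0,255) if z==.05 else (255,0,0),1,cv2.LINE_AA,4)
        row.append(cv2.resize(b,(360,360)))
    outs.append(np.hstack(row))
big=np.vstack([np.hstack(outs[:2]),np.hstack(outs[2:])])
cv2.imwrite("pics/nutov.png",cv2.resize(big,(800,400),interpolation=cv2.INTER_AREA))
cv2.imwrite("pics/nutov2.png",cv2.resize(outs[2],(800,400)))
# plain enhanced
b=cv2.resize(s["img"][207:241,328:362],None,fx=16,fy=16,interpolation=cv2.INTER_LANCZOS4)[...,::-1]
cv2.imwrite("pics/nuts2.png",cv2.convertScaleAbs(b,alpha=2.2,beta=-260))
```

```text
(no output)
```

View pics/nutov.png

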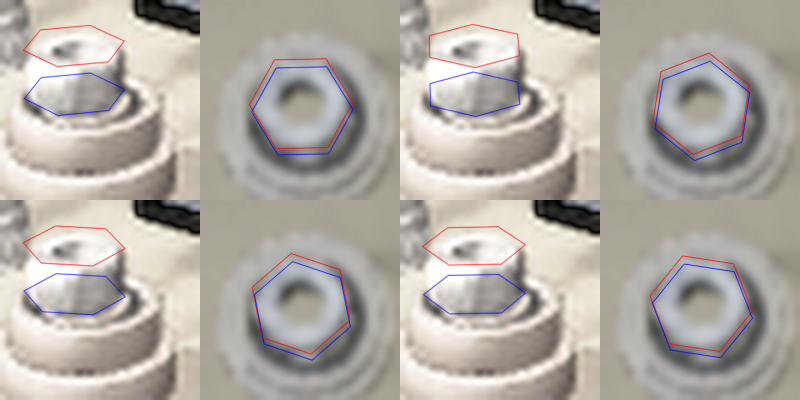

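View pics/nuts2.png

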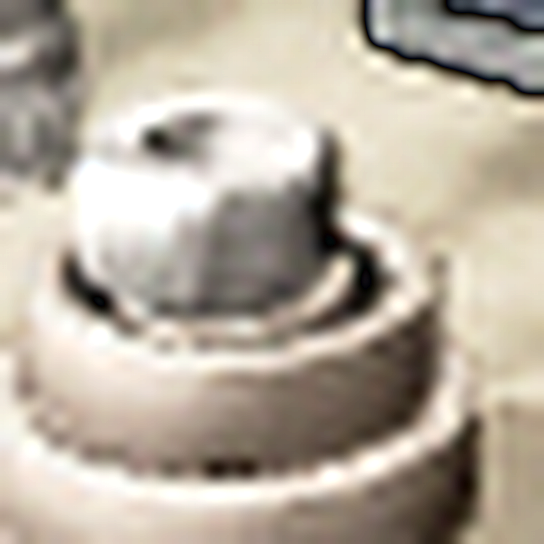

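The side overlay shows one nut corner pointing at the camera and silhouettes at ±15 mm, which gives a yaw of about 20°. That puts flats at about 80°, so jaw yaw 80–81° fits. The grip opening will confirm it: about 0.34 on flats, about 0.39 on corners.

```bash
python3 mv.py 80.5 .4565 .2182 .055 .4565 .2182 -.0015
```

```text
t 12.25 p [0.4852 0.3458 0.0607] yaw 81.5 q [ 0.45  0.25  1.87 -0.    1.01 -0.97] F [-0.4 -0.6  0.3] open 0.683
(0.4565, 0.2182, 0.055) travel [ 0.0056 -0.1304 -0.0096] dr [ 0.018  0.002 -0.001]
(0.4565, 0.2182, -0.0015) travel [ 0.0621 -0.1305 -0.0097] dr [ 0.018  0.002 -0.001]
```

Emit:
play_rows:
  claw: [80, 80, 80, 80, 80, 80, 80, 80, 80, 80, 80, 80]
  travel:
    - [0, -0.012, -0.001]
    - [0, -0.035, -0.003]
    - [0, -0.06, -0.005]
    - [0, -0.085, -0.007]
    - [0, -0.11, -0.0085]
    - [0.005, -0.125, -0.0095]
    - [0.015, -0.1305, -0.0097]
    - [0.03, -0.1305, -0.0097]
    - [0.045, -0.1305, -0.0097]
    - [0.055, -0.1305, -0.0097]
    - [0.062, -0.1305, -0.0097]
    - [0.062, -0.1305, -0.0097]
  dr:
    - [0, 0, 0]
    - [0.018, 0, 0]
    - [0.018, 0.002, -0.001]
    - [0.018, 0.002, -0.001]
    - [0.018, 0.002, -0.001]
    - [0.018, 0.002, -0.001]
    - [0.018, 0.002, -0.001]
    - [0.018, 0.002, -0.001]
    - [0.018, 0.002, -0.001]
    - [0.018, 0.002, -0.001]
    - [0.018, 0.002, -0.001]
    - [0.018, 0.002, -0.001]

```text
time: 13.45
eef_pos: [0.4554, 0.2181, -0.0029]
tcp_rot: [0.058, 0.706, -0.059, 0.704]
contact_force: [0.3, 0.0, -0.1]
opening: 0.691
```

```bash
python3 look.py b; python3 mv.py 80.5 .4565 .2182 -.0015
```

```text
t 13.55 p [ 0.4567  0.2184 -0.0014] yaw 80.5 q [ 0.25  0.17  2.11 -0.    0.86 -1.16] F [ 0.1  0.8 -0. ] open 0.687
(0.4565, 0.2182, -0.0015) travel [ 0.0001 -0.0002 -0.0001] dr [ 0. -0.  0.]
```

View pics/Sb.png

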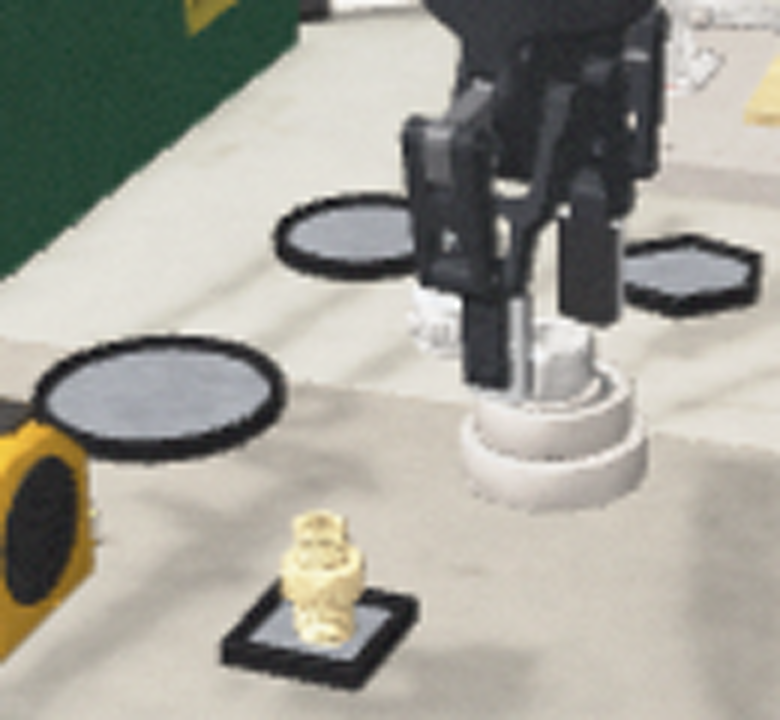

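The fingers straddle the nut, with the near tip at crop (490,390) and the far tip at (590,320). I'll close gently.

Emit:
play_rows:
  claw: [100, 120, 130, 140, 150, 160, 170, 180, 190, 200, 200, 200, 200]
  travel:
    - [0, 0, 0]
    - [0, 0, 0]
    - [0, 0, 0]
    - [0, 0, 0]
    - [0, 0, 0]
    - [0, 0, 0]
    - [0, 0, 0]
    - [0, 0, 0]
    - [0, 0, 0]
    - [0, 0, 0]
    - [0, 0, 0]
    - [0, 0, 0]
    - [0, 0, 0]
  dr:
    - [0, 0, 0]
    - [0, 0, 0]
    - [0, 0, 0]
    - [0, 0, 0]
    - [0, 0, 0]
    - [0, 0, 0]
    - [0, 0, 0]
    - [0, 0, 0]
    - [0, 0, 0]
    - [0, 0, 0]
    - [0, 0, 0]
    - [0, 0, 0]
    - [0, 0, 0]
  force: 40

```text
time: 14.85
eef_pos: [0.4569, 0.2185, -0.0009]
tcp_rot: [0.058, 0.705, -0.058, 0.705]
contact_force: [-1.5, -0.1, 5.5]
opening: 0.345
```

```bash
python3 look.py c; python3 mv.py 80.5 .4565 .2182 .05
```

```text
t 14.95 p [ 0.4569  0.2185 -0.0009] yaw 80.5 q [ 0.25  0.17  2.11 -0.    0.86 -1.16] F [-2.3 -0.5  5.1] open 0.346
(0.4565, 0.2182, 0.05) travel [-0.0509 -0.0003 -0.0003] dr [0. 0. 0.]
```

View pics/Sc.png

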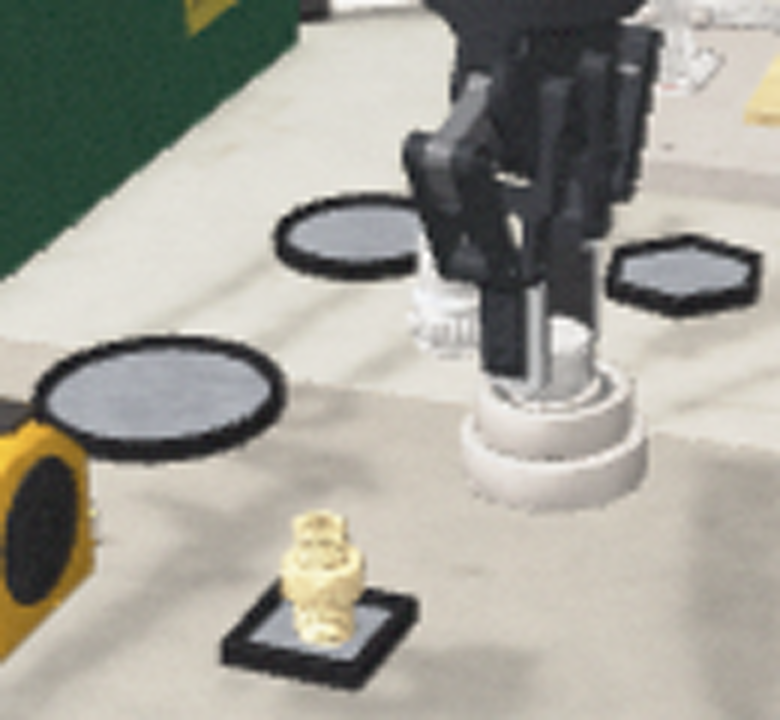

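Opening 0.346 is about 29.5 mm, so it's gripped on the flats. I'll lift.

Emit:
play_rows:
  claw: [200, 200, 200, 200, 200, 200, 200, 200]
  travel:
    - [-0.003, 0, 0]
    - [-0.008, 0, 0]
    - [-0.018, 0, 0]
    - [-0.03, 0, 0]
    - [-0.042, 0, 0]
    - [-0.05, 0, 0]
    - [-0.053, 0, 0]
    - [-0.053, 0, 0]
  dr:
    - [0, 0, 0]
    - [0, 0, 0]
    - [0, 0, 0]
    - [0, 0, 0]
    - [0, 0, 0]
    - [0, 0, 0]
    - [0, 0, 0]
    - [0, 0, 0]

```text
time: 15.75
eef_pos: [0.4574, 0.2186, 0.0529]
tcp_rot: [0.059, 0.704, -0.058, 0.705]
contact_force: [-0.3, -0.3, -0.9]
opening: 0.346
```

```bash
python3 look.py d; python3 mv.py 80.5 .4549 .0578 .052 .4549 .0578 -.0285
```

```text
t 15.85 p [0.4566 0.2184 0.0518] yaw 80.5 q [ 0.25  0.08  2.09 -0.    0.97 -1.16] F [-0.2 -0.4 -0.5] open 0.347
(0.4549, 0.0578, 0.052) travel [-1.000e-04 -1.587e-01  2.480e-02] dr [ 0.    -0.001  0.   ]
(0.4549, 0.0578, -0.0285) travel [ 0.0804 -0.1586  0.0248] dr [ 0.    -0.001  0.   ]
```

View pics/Sd.png

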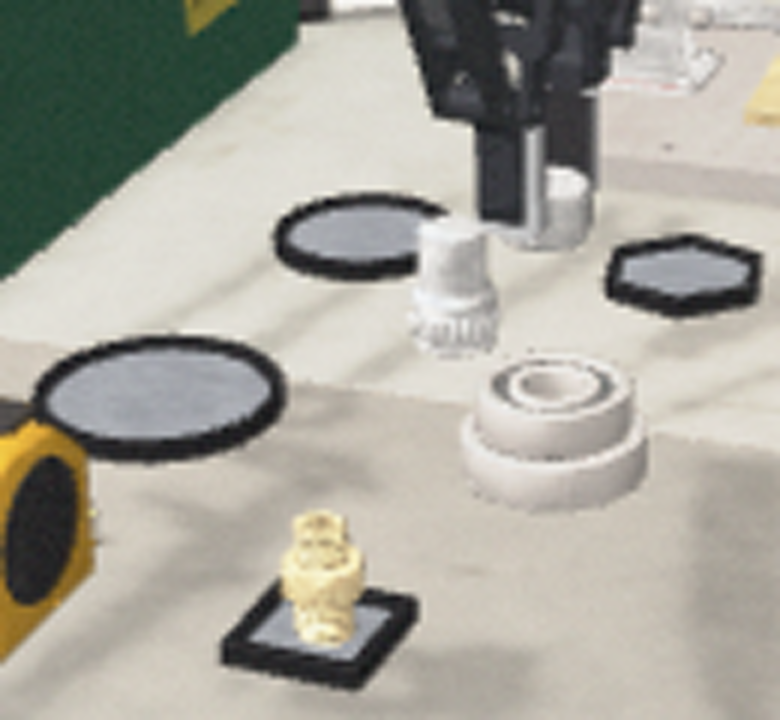

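The nut is held at crop (555,210) and both bearings stayed in place. I'll carry it to the hex dish.

Emit:
play_rows:
  claw: [200, 200, 200, 200, 200, 200, 200, 200, 200, 200, 200, 200, 200, 200]
  travel:
    - [0, -0.012, 0.002]
    - [0, -0.035, 0.006]
    - [0, -0.06, 0.01]
    - [0, -0.085, 0.013]
    - [0, -0.11, 0.017]
    - [0, -0.135, 0.021]
    - [0.002, -0.152, 0.024]
    - [0.015, -0.1587, 0.0248]
    - [0.03, -0.1587, 0.0248]
    - [0.045, -0.1587, 0.0248]
    - [0.058, -0.1587, 0.0248]
    - [0.067, -0.1587, 0.0248]
    - [0.072, -0.1587, 0.0248]
    - [0.072, -0.1587, 0.0248]
  dr:
    - [0, 0, 0]
    - [0, 0, 0]
    - [0, 0, 0]
    - [0, 0, 0]
    - [0, 0, 0]
    - [0, 0, 0]
    - [0, 0, 0]
    - [0, 0, 0]
    - [0, 0, 0]
    - [0, 0, 0]
    - [0, 0, 0]
    - [0, 0, 0]
    - [0, 0, 0]
    - [0, 0, 0]

```text
time: 17.25
eef_pos: [0.4542, 0.0579, -0.021]
tcp_rot: [0.058, 0.705, -0.058, 0.704]
contact_force: [-1.1, -0.1, 0.7]
opening: 0.349
```

```bash
python3 look.py e; python3 mv.py 80.5 .4549 .0578 -.0285
```

```text
t 17.35 p [ 0.4553  0.0578 -0.0199] yaw 80.5 q [-0.1   0.11  2.23 -0.    0.8  -1.5 ] F [-0.1 -0.4 -0.6] open 0.347
(0.4549, 0.0578, -0.0285) travel [ 0.0086 -0.0001 -0.0004] dr [0.001 0.    0.   ]
```

View pics/Se.png

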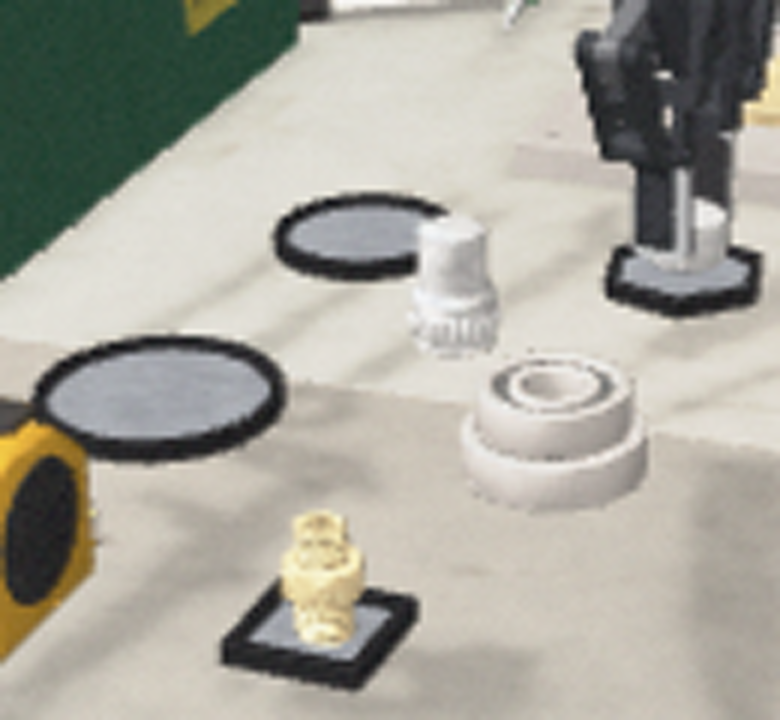

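The nut is over the middle of the hex dish (crop (690,240); dish centre (685,275)). I'll lower the last 8–9 mm.

Emit:
play_rows:
  claw: [200, 200, 200, 200, 200, 200]
  travel:
    - [0.003, 0, 0]
    - [0.006, 0, 0]
    - [0.0075, 0, 0]
    - [0.0085, 0, 0]
    - [0.0093, 0, 0]
    - [0.0093, 0, 0]
  dr:
    - [0, 0, 0]
    - [0, 0, 0]
    - [0, 0, 0]
    - [0, 0, 0]
    - [0, 0, 0]
    - [0, 0, 0]

```text
time: 17.95
eef_pos: [0.4553, 0.0578, -0.0289]
tcp_rot: [0.058, 0.705, -0.058, 0.705]
contact_force: [-2.0, 0.2, 2.6]
opening: 0.349
```

Emit:
play_rows:
  claw: [155, 150, 145, 135, 120, 100, 90, 80, 80, 80, 80, 80, 80, 80, 80, 80]
  travel:
    - [0, 0, 0]
    - [0, 0, 0]
    - [0, 0, 0]
    - [0, 0, 0]
    - [0, 0, 0]
    - [0, 0, 0]
    - [0, 0, 0]
    - [-0.003, 0, 0]
    - [-0.01, 0, 0]
    - [-0.02, 0, 0]
    - [-0.034, 0, 0]
    - [-0.05, 0, 0]
    - [-0.065, 0, 0]
    - [-0.08, 0, 0]
    - [-0.09, 0, 0]
    - [-0.095, 0, 0]
  dr:
    - [0, 0, 0]
    - [0, 0, 0]
    - [0, 0, 0]
    - [0, 0, 0]
    - [0, 0, 0]
    - [0, 0, 0]
    - [0, 0, 0]
    - [0, 0, 0]
    - [0, 0, 0]
    - [0, 0, 0]
    - [0, 0, 0]
    - [0, 0, 0]
    - [0, 0, 0]
    - [0, 0, 0]
    - [0, 0, 0]
    - [0, 0, 0]

```text
time: 19.55
eef_pos: [0.4562, 0.0578, 0.0678]
tcp_rot: [0.058, 0.704, -0.058, 0.706]
contact_force: [-0.0, -0.0, -0.7]
opening: 0.684
```

```bash
python3 look.py f
python3 - <<'E'
from loc import *
c=load("topf.npz");W=cloud(c)
for lo,hi in((.028,.036),(.012,.02)):
    m=(W[...,2]>lo)&(W[...,2]<hi)&(abs(W[...,0]-.455)<.045)&(abs(W[...,1]-.217)<.045)
    X=W[m];print(lo,len(X),np.round(X.mean(0),4),np.round((X.min(0)+X.max(0))/2,4),np.round(np.ptp(X,axis=0),4))
E
python3 mv.py 80.5 .456 .217 .06
```

```text
0.028 327 [0.4547 0.2166 0.0314] [0.4546 0.2167 0.0316] [0.051  0.0482 0.0072]
0.012 142 [0.4501 0.2171 0.0163] [0.4546 0.2171 0.0161] [0.0609 0.0583 0.0075]
t 19.65 p [0.4558 0.0578 0.0671] yaw 80.5 q [-0.1  -0.05  2.19 -0.    1.   -1.5 ] F [ 0.   0.3 -0.4] open 0.685
(0.456, 0.217, 0.06) travel [ 0.007   0.1571 -0.026 ] dr [0.001 0.001 0.   ]
```

View pics/Sf.png

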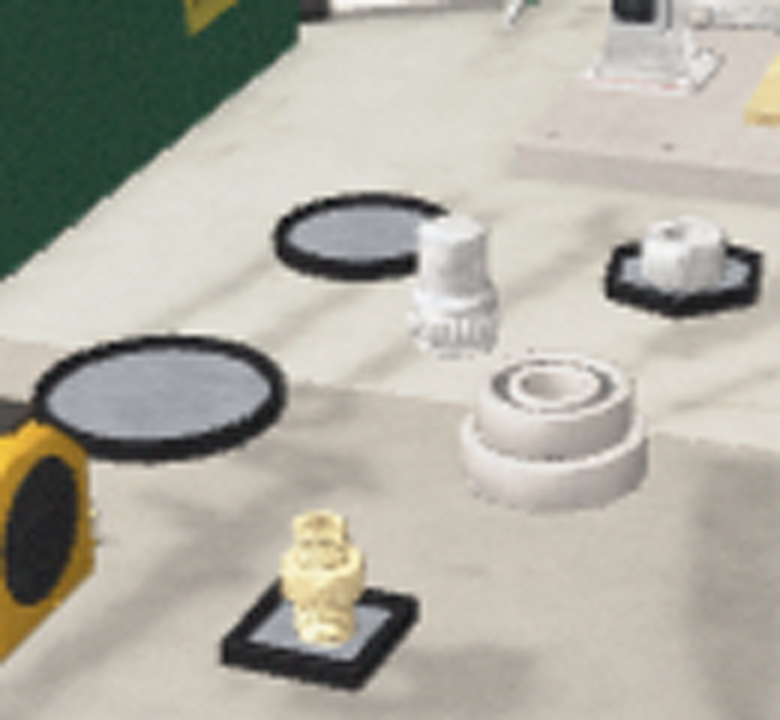

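View pics/Tf.png

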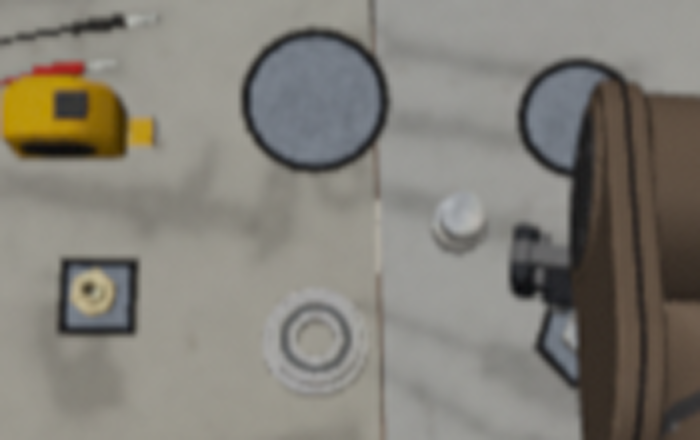

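The nut lies flat in the hex dish (side crop (685,255)) and the fitting is centred in the square dish (top crop (95,292)). The small bearing's centre is (0.4546, 0.2167). I'll go and fetch it.

```bash
python3 mv.py 80.5 .4546 .2167 .05 .4546 .2167 -.0209
```

```text
t 19.65 p [0.4558 0.0578 0.0671] yaw 80.5 q [-0.1  -0.05  2.19 -0.    1.   -1.5 ] F [ 0.   0.3 -0.4] open 0.685
(0.4546, 0.2167, 0.05) travel [ 0.017   0.1566 -0.0274] dr [0.001 0.001 0.   ]
(0.4546, 0.2167, -0.0209) travel [ 0.0879  0.1566 -0.0275] dr [0.001 0.001 0.   ]
```

Emit:
play_rows:
  claw: [40, 40, 40, 40, 40, 40, 40, 40, 40, 40, 40, 40, 40, 40, 40, 40]
  travel:
    - [0, 0.012, -0.002]
    - [0, 0.035, -0.006]
    - [0, 0.06, -0.0105]
    - [0, 0.085, -0.015]
    - [0, 0.11, -0.019]
    - [0, 0.135, -0.0235]
    - [0.005, 0.15, -0.026]
    - [0.015, 0.1566, -0.0275]
    - [0.03, 0.1566, -0.0275]
    - [0.045, 0.1566, -0.0275]
    - [0.06, 0.1566, -0.0275]
    - [0.072, 0.1566, -0.0275]
    - [0.08, 0.1566, -0.0275]
    - [0.085, 0.1566, -0.0275]
    - [0.088, 0.1566, -0.0275]
    - [0.088, 0.1566, -0.0275]
  dr:
    - [0, 0, 0]
    - [0, 0, 0]
    - [0, 0, 0]
    - [0, 0, 0]
    - [0, 0, 0]
    - [0, 0, 0]
    - [0, 0, 0]
    - [0, 0, 0]
    - [0, 0, 0]
    - [0, 0, 0]
    - [0, 0, 0]
    - [0, 0, 0]
    - [0, 0, 0]
    - [0, 0, 0]
    - [0, 0, 0]
    - [0, 0, 0]

```text
time: 21.25
eef_pos: [0.4547, 0.2167, -0.0211]
tcp_rot: [0.058, 0.704, -0.058, 0.705]
contact_force: [0.3, -0.5, 0.2]
opening: 0.844
```

```bash
python3 look.py g; python3 mv.py 80.5 .4546 .2167 -.0209
```

```text
t 21.35 p [ 0.4551  0.2168 -0.0205] yaw 80.5 q [ 0.24  0.2   2.12 -0.    0.82 -1.16] F [-0.4  1.  -0.3] open 0.84
(0.4546, 0.2167, -0.0209) travel [ 0.0004 -0.0002 -0.0005] dr [ 0.001  0.002 -0.   ]
```

View pics/Sg.png

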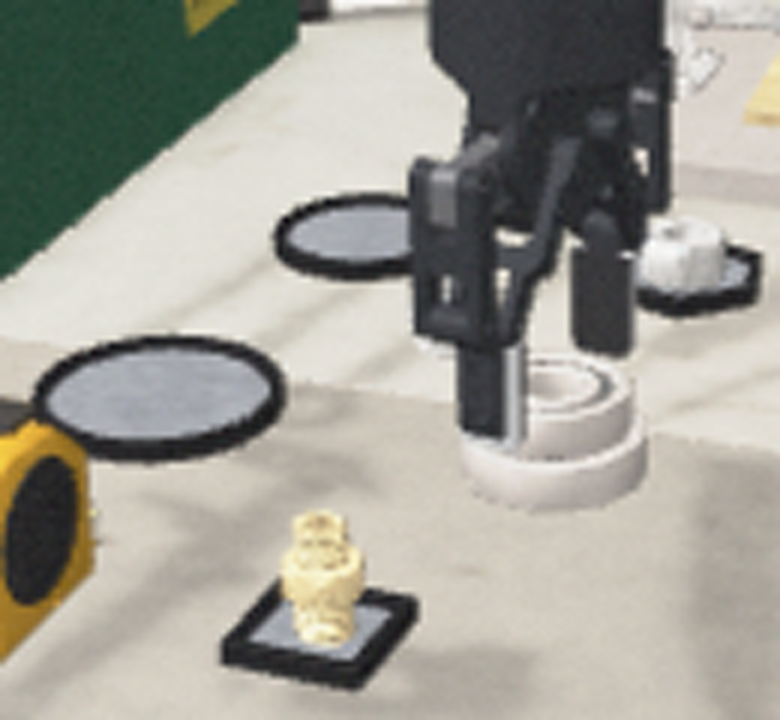

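The fingers are outside the small bearing, with the near tip at crop (490,440) and the far tip at (605,350). I'll close slowly.

Emit:
play_rows:
  claw: [50, 60, 70, 80, 85, 90, 95, 100, 105, 110, 120, 130, 140, 140, 140]
  travel:
    - [0, 0, 0]
    - [0, 0, 0]
    - [0, 0, 0]
    - [0, 0, 0]
    - [0, 0, 0]
    - [0, 0, 0]
    - [0, 0, 0]
    - [0, 0, 0]
    - [0, 0, 0]
    - [0, 0, 0]
    - [0, 0, 0]
    - [0, 0, 0]
    - [0, 0, 0]
    - [0, 0, 0]
    - [0, 0, 0]
  dr:
    - [0, 0, 0]
    - [0, 0, 0]
    - [0, 0, 0]
    - [0, 0, 0]
    - [0, 0, 0]
    - [0, 0, 0]
    - [0, 0, 0]
    - [0, 0, 0]
    - [0, 0, 0]
    - [0, 0, 0]
    - [0, 0, 0]
    - [0, 0, 0]
    - [0, 0, 0]
    - [0, 0, 0]
    - [0, 0, 0]
  force: 45

```text
time: 22.85
eef_pos: [0.4552, 0.2171, -0.02]
tcp_rot: [0.058, 0.704, -0.058, 0.706]
contact_force: [-2.2, 0.5, 5.0]
opening: 0.573
```

```bash
python3 look.py h; python3 mv.py 80.5 .4546 .2167 .03
```

```text
t 22.95 p [ 0.4552  0.2171 -0.02  ] yaw 80.5 q [ 0.24  0.2   2.12 -0.    0.82 -1.16] F [-2.3  0.6  5.2] open 0.574
(0.4546, 0.2167, 0.03) travel [-0.05   -0.0004 -0.0004] dr [ 0.001  0.002 -0.001]
```

View pics/Sh.png

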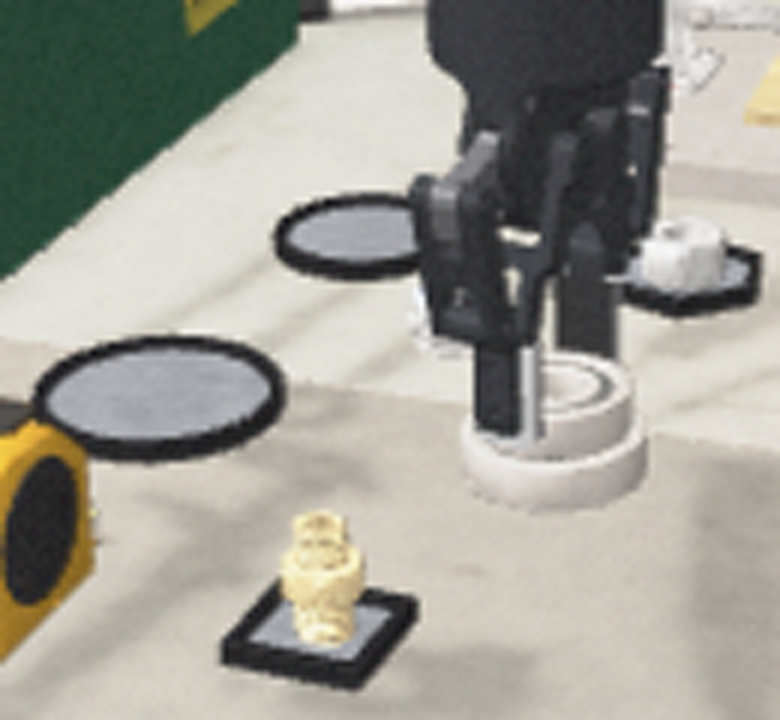

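Opening 0.574 is a little less than the roughly 0.61 expected for 52 mm. I'll lift slightly and check it holds level.

Emit:
play_rows:
  claw: [140, 140, 140, 140, 140, 140]
  travel:
    - [-0.002, 0, 0]
    - [-0.006, 0, 0]
    - [-0.012, 0, 0]
    - [-0.018, 0, 0]
    - [-0.02, 0, 0]
    - [-0.02, 0, 0]
  dr:
    - [0, 0, 0]
    - [0, 0, 0]
    - [0, 0, 0]
    - [0, 0, 0]
    - [0, 0, 0]
    - [0, 0, 0]

```text
time: 23.55
eef_pos: [0.4556, 0.2172, 0.0006]
tcp_rot: [0.059, 0.703, -0.058, 0.706]
contact_force: [-0.5, 0.4, -1.3]
opening: 0.571
```

```bash
python3 look.py i; python3 mv.py 80.5 .4546 .2167 .07 .5858 .058 .07 .5858 .058 -.03
```

```text
t 23.65 p [ 0.4551  0.217  -0.    ] yaw 80.5 q [ 0.24  0.16  2.12 -0.    0.86 -1.16] F [-0.2  0.6 -1.3] open 0.571
(0.4546, 0.2167, 0.07) travel [-0.07   -0.0004 -0.0002] dr [ 0.001  0.002 -0.   ]
(0.5858, 0.058, 0.07) travel [-0.0697 -0.1353  0.1553] dr [ 0.001  0.002 -0.   ]
(0.5858, 0.058, -0.03) travel [ 0.0303 -0.1354  0.155 ] dr [ 0.001  0.002 -0.   ]
```

View pics/Si.png

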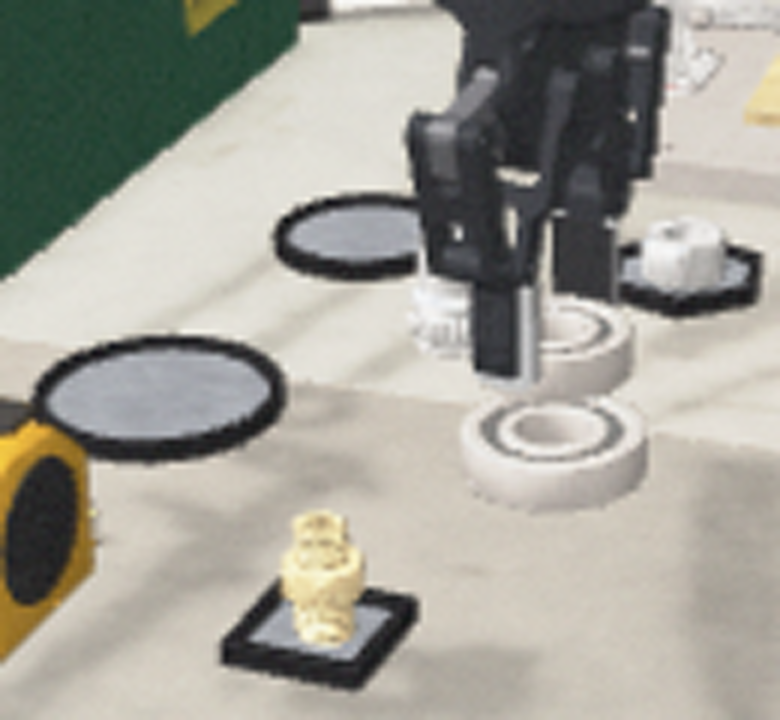

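The small bearing came up level (crop (580,345)) and the large one stayed. I'll raise it well above the 47 mm coupling and then move across.

Emit:
play_rows:
  claw: [140, 140, 140, 140, 140, 140, 140, 140, 140, 140, 140, 140, 140, 140, 140, 140, 140, 140, 140, 140]
  travel:
    - [-0.01, 0, 0]
    - [-0.03, 0, 0]
    - [-0.05, 0, 0]
    - [-0.065, 0, 0]
    - [-0.07, -0.005, 0.006]
    - [-0.07, -0.02, 0.023]
    - [-0.07, -0.04, 0.046]
    - [-0.07, -0.06, 0.069]
    - [-0.07, -0.08, 0.092]
    - [-0.07, -0.1, 0.115]
    - [-0.07, -0.12, 0.138]
    - [-0.07, -0.131, 0.15]
    - [-0.065, -0.1353, 0.1555]
    - [-0.05, -0.1353, 0.1555]
    - [-0.035, -0.1353, 0.1555]
    - [-0.02, -0.1353, 0.1555]
    - [-0.005, -0.1353, 0.1555]
    - [0.008, -0.1353, 0.1555]
    - [0.018, -0.1353, 0.1555]
    - [0.02, -0.1353, 0.1555]
  dr:
    - [0, 0, 0]
    - [0, 0, 0]
    - [0, 0, 0]
    - [0, 0, 0]
    - [0, 0, 0]
    - [0, 0, 0]
    - [0, 0, 0]
    - [0, 0, 0]
    - [0, 0, 0]
    - [0, 0, 0]
    - [0, 0, 0]
    - [0, 0, 0]
    - [0, 0.002, 0]
    - [0, 0.002, 0]
    - [0, 0.002, 0]
    - [0, 0.002, 0]
    - [0, 0.002, 0]
    - [0, 0.002, 0]
    - [0, 0.002, 0]
    - [0, 0.002, 0]

```text
time: 25.65
eef_pos: [0.585, 0.0582, -0.0216]
tcp_rot: [0.058, 0.706, -0.058, 0.704]
contact_force: [0.7, 0.2, -0.5]
opening: 0.573
```

```bash
python3 look.py j; python3 mv.py 80.5 .5862 .0582 -.0318
```

```text
t 25.75 p [ 0.5861  0.0581 -0.0201] yaw 80.5 q [-0.07  0.36  1.91  0.    0.87 -1.48] F [ 0.8 -0.2 -0.9] open 0.573
(0.5862, 0.0582, -0.0318) travel [0.0117 0.0001 0.    ] dr [ 0.001 -0.    -0.   ]
```

View pics/Sj.png

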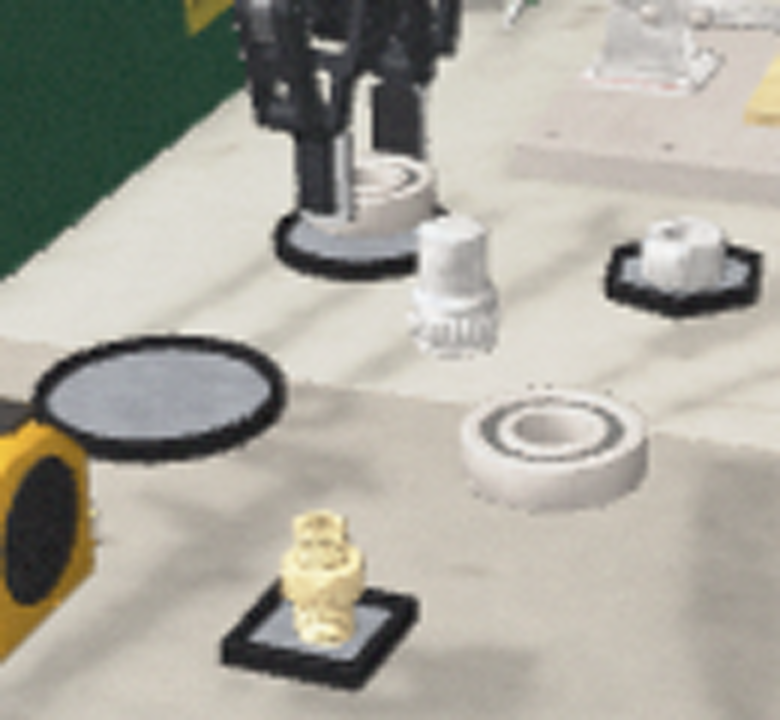

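The small bearing hangs level at crop (372,195) over its dish, whose centre is at (365,237). I'll lower it.

Emit:
play_rows:
  claw: [140, 140, 140, 140, 140, 140]
  travel:
    - [0.004, 0, 0]
    - [0.008, 0, 0]
    - [0.01, 0, 0]
    - [0.0115, 0, 0]
    - [0.0122, 0, 0]
    - [0.0122, 0, 0]
  dr:
    - [0, 0, 0]
    - [0, 0, 0]
    - [0, 0, 0]
    - [0, 0, 0]
    - [0, 0, 0]
    - [0, 0, 0]

```text
time: 26.35
eef_pos: [0.5862, 0.058, -0.0319]
tcp_rot: [0.058, 0.705, -0.058, 0.705]
contact_force: [-1.4, -1.3, 0.5]
opening: 0.576
```

Emit:
play_rows:
  claw: [105, 100, 95, 90, 80, 70, 60, 60, 60, 60, 60, 60, 60, 60, 60]
  travel:
    - [0, 0, 0]
    - [0, 0, 0]
    - [0, 0, 0]
    - [0, 0, 0]
    - [0, 0, 0]
    - [0, 0, 0]
    - [0, 0, 0]
    - [-0.004, 0, 0]
    - [-0.012, 0, 0]
    - [-0.025, 0, 0]
    - [-0.04, 0, 0]
    - [-0.06, 0, 0]
    - [-0.08, 0, 0]
    - [-0.095, 0, 0]
    - [-0.1, 0, 0]
  dr:
    - [0, 0, 0]
    - [0, 0, 0]
    - [0, 0, 0]
    - [0, 0, 0]
    - [0, 0, 0]
    - [0, 0, 0]
    - [0, 0, 0]
    - [0, 0, 0]
    - [0, 0, 0]
    - [0, 0, 0]
    - [0, 0, 0]
    - [0, 0, 0]
    - [0, 0, 0]
    - [0, 0, 0]
    - [0, 0, 0]

```text
time: 27.85
eef_pos: [0.588, 0.0579, 0.0714]
tcp_rot: [0.058, 0.703, -0.058, 0.706]
contact_force: [-0.1, -0.4, 0.8]
opening: 0.766
```

```bash
python3 look.py k
python3 - <<'E'
from loc import *
c=load("topk.npz");W=cloud(c)
for lo,hi in((.012,.02),):
    m=(W[...,2]>lo)&(W[...,2]<hi)&(abs(W[...,0]-.455)<.045)&(abs(W[...,1]-.217)<.045)
    X=W[m];print(lo,len(X),np.round(X.mean(0),4),np.round((X.min(0)+X.max(0))/2,4),np.round(np.ptp(X,axis=0),4))
E
python3 mv.py 80.5 .4546 .2171 .06
```

```text
0.012 450 [0.4548 0.2173 0.0156] [0.4547 0.2172 0.016 ] [0.0609 0.0585 0.0079]
t 27.95 p [0.587  0.058  0.0695] yaw 80.5 q [-0.07  0.23  1.88  0.    1.03 -1.48] F [-0.9  0.1 -0.9] open 0.76
(0.4546, 0.2171, 0.06) travel [ 0.0093  0.1352 -0.1568] dr [ 0.001  0.002 -0.001]
```

View pics/Sk.png

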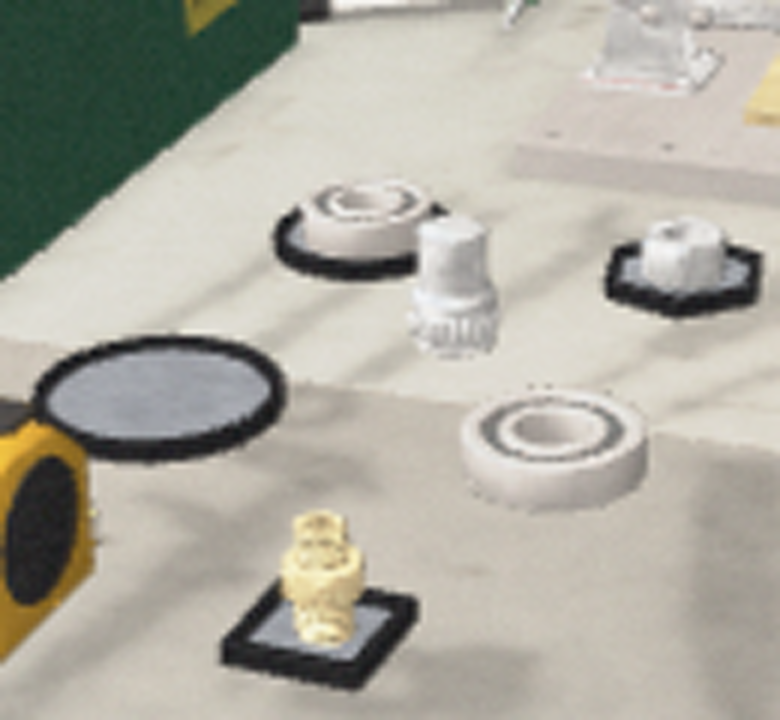

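View pics/Tk.png

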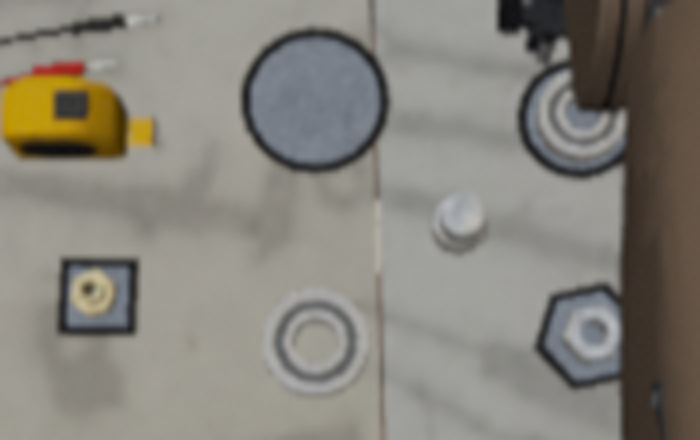

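The small bearing lies flat and centred in its dish, and the coupling hasn't moved. The large bearing's centre is (0.4547, 0.2172). I'll fetch it with the jaws fully open.

```bash
python3 mv.py 80.5 .4547 .2172 .06 .4547 .2172 -.0386
```

```text
t 27.95 p [0.587  0.058  0.0695] yaw 80.5 q [-0.07  0.23  1.88  0.    1.03 -1.48] F [-0.9  0.1 -0.9] open 0.76
(0.4547, 0.2172, 0.06) travel [ 0.0093  0.1353 -0.1567] dr [ 0.001  0.002 -0.001]
(0.4547, 0.2172, -0.0386) travel [ 0.1079  0.1353 -0.1569] dr [ 0.001  0.002 -0.001]
```

Emit:
play_rows:
  claw: [0, 0, 0, 0, 0, 0, 0, 0, 0, 0, 0, 0, 0, 0, 0, 0, 0, 0]
  travel:
    - [0, 0.01, -0.0115]
    - [0, 0.03, -0.0348]
    - [0, 0.05, -0.058]
    - [0, 0.07, -0.081]
    - [0, 0.09, -0.104]
    - [0, 0.11, -0.1275]
    - [0, 0.127, -0.147]
    - [0.005, 0.1353, -0.157]
    - [0.015, 0.1353, -0.157]
    - [0.03, 0.1353, -0.157]
    - [0.045, 0.1353, -0.157]
    - [0.06, 0.1353, -0.157]
    - [0.075, 0.1353, -0.157]
    - [0.087, 0.1353, -0.157]
    - [0.097, 0.1353, -0.157]
    - [0.103, 0.1353, -0.157]
    - [0.106, 0.1353, -0.157]
    - [0.106, 0.1353, -0.157]
  dr:
    - [0, 0, 0]
    - [0, 0, 0]
    - [0, 0, 0]
    - [0, 0, 0]
    - [0, 0, 0]
    - [0, 0, 0]
    - [0.001, 0.002, -0.001]
    - [0.001, 0.002, -0.001]
    - [0.001, 0.002, -0.001]
    - [0.001, 0.002, -0.001]
    - [0.001, 0.002, -0.001]
    - [0.001, 0.002, -0.001]
    - [0.001, 0.002, -0.001]
    - [0.001, 0.002, -0.001]
    - [0.001, 0.002, -0.001]
    - [0.001, 0.002, -0.001]
    - [0.001, 0.002, -0.001]
    - [0.001, 0.002, -0.001]

```text
time: 29.75
eef_pos: [0.4546, 0.2172, -0.0369]
tcp_rot: [0.059, 0.705, -0.059, 0.705]
contact_force: [0.2, 1.1, 1.5]
opening: 1.0
```

```bash
python3 look.py l; python3 mv.py 80.5 .4547 .2172 -.0386
```

```text
t 29.85 p [ 0.4552  0.2174 -0.0362] yaw 80.5 q [ 0.24  0.23  2.12 -0.    0.79 -1.16] F [0.2 0.5 0.2] open 1.004
(0.4547, 0.2172, -0.0386) travel [ 0.0024 -0.0003 -0.0004] dr [-0.     0.001 -0.   ]
```

View pics/Sl.png

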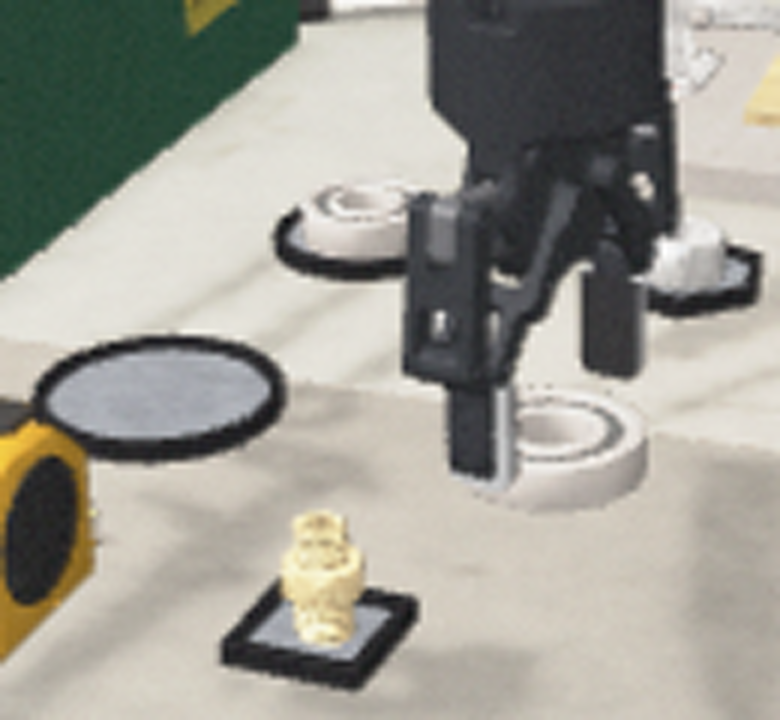

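The fingers straddle the large bearing, with the near tip at crop (482,482) and the far tip at (612,375). I'll go 2 mm lower and close slowly.

Emit:
play_rows:
  claw: [0, 15, 25, 35, 45, 50, 55, 60, 65, 70, 75, 80, 90, 100, 110, 110, 110]
  travel:
    - [0.002, 0, 0]
    - [0.002, 0, 0]
    - [0.002, 0, 0]
    - [0.002, 0, 0]
    - [0.002, 0, 0]
    - [0.002, 0, 0]
    - [0.002, 0, 0]
    - [0.002, 0, 0]
    - [0.002, 0, 0]
    - [0.002, 0, 0]
    - [0.002, 0, 0]
    - [0.002, 0, 0]
    - [0.002, 0, 0]
    - [0.002, 0, 0]
    - [0.002, 0, 0]
    - [0.002, 0, 0]
    - [0.002, 0, 0]
  dr:
    - [0, 0, 0]
    - [0, 0, 0]
    - [0, 0, 0]
    - [0, 0, 0]
    - [0, 0, 0]
    - [0, 0, 0]
    - [0, 0, 0]
    - [0, 0, 0]
    - [0, 0, 0]
    - [0, 0, 0]
    - [0, 0, 0]
    - [0, 0, 0]
    - [0, 0, 0]
    - [0, 0, 0]
    - [0, 0, 0]
    - [0, 0, 0]
    - [0, 0, 0]
  force: 50

```text
time: 31.55
eef_pos: [0.4553, 0.2177, -0.0375]
tcp_rot: [0.059, 0.704, -0.059, 0.705]
contact_force: [-2.2, 0.4, 6.0]
opening: 0.689
```

Emit:
play_rows:
  claw: [110, 110, 110, 110, 110, 110]
  travel:
    - [-0.002, 0, 0]
    - [-0.006, 0, 0]
    - [-0.012, 0, 0]
    - [-0.018, 0, 0]
    - [-0.02, 0, 0]
    - [-0.02, 0, 0]
  dr:
    - [0, 0, 0]
    - [0, 0, 0]
    - [0, 0, 0]
    - [0, 0, 0]
    - [0, 0, 0]
    - [0, 0, 0]

```text
time: 32.15
eef_pos: [0.4557, 0.2178, -0.017]
tcp_rot: [0.059, 0.704, -0.058, 0.705]
contact_force: [-0.2, -0.7, -1.9]
opening: 0.69
```

```bash
python3 look.py m; python3 mv.py 80.5 .6015 .215 .015 .6015 .215 -.034
```

```text
t 32.25 p [ 0.4552  0.2176 -0.0176] yaw 80.5 q [ 0.24  0.2   2.12 -0.    0.82 -1.16] F [-0.5  0.5 -2.8] open 0.684
(0.6015, 0.215, 0.015) travel [-0.0324  0.0216  0.1448] dr [-0.     0.001 -0.   ]
(0.6015, 0.215, -0.034) travel [0.0166 0.0216 0.1447] dr [-0.     0.001 -0.   ]
```

View pics/Sm.png

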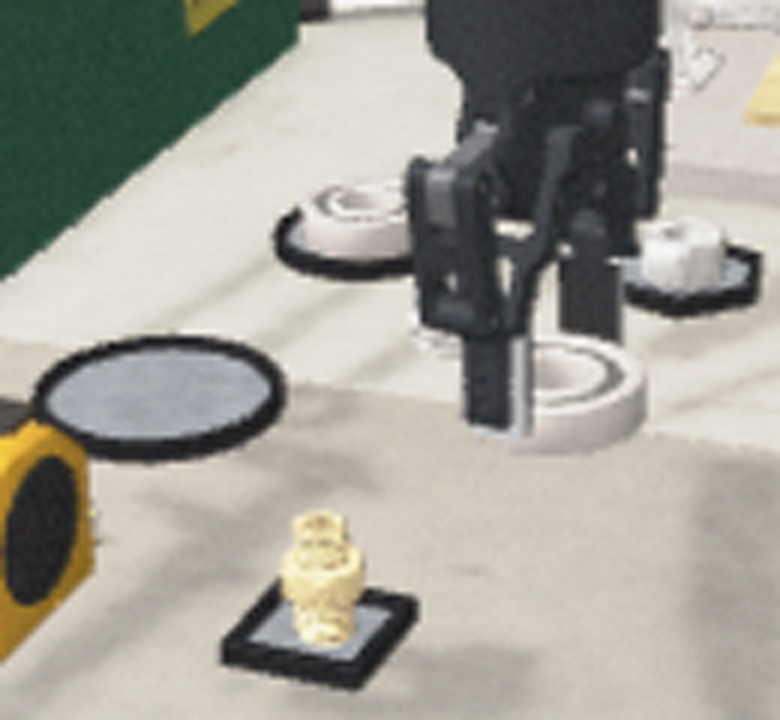

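The large bearing came up level (crop (570,390)). I'll raise it to about 65 mm and carry it over the large dish.

Emit:
play_rows:
  claw: [110, 110, 110, 110, 110, 110, 110, 110, 110, 110, 110, 110, 110, 110, 110, 110, 110, 110]
  travel:
    - [-0.01, 0, 0]
    - [-0.025, 0, 0]
    - [-0.038, 0, 0]
    - [-0.045, 0.001, 0.006]
    - [-0.045, 0.003, 0.02]
    - [-0.045, 0.006, 0.04]
    - [-0.045, 0.009, 0.06]
    - [-0.045, 0.012, 0.08]
    - [-0.045, 0.015, 0.1]
    - [-0.045, 0.018, 0.12]
    - [-0.045, 0.021, 0.138]
    - [-0.042, 0.0218, 0.1448]
    - [-0.03, 0.0218, 0.1448]
    - [-0.018, 0.0218, 0.1448]
    - [-0.006, 0.0218, 0.1448]
    - [0.003, 0.0218, 0.1448]
    - [0.007, 0.0218, 0.1448]
    - [0.007, 0.0218, 0.1448]
  dr:
    - [0, 0, 0]
    - [0, 0, 0]
    - [0, 0, 0]
    - [0, 0, 0]
    - [0, 0, 0]
    - [0, 0, 0]
    - [0, 0, 0]
    - [0, 0, 0]
    - [0, 0, 0]
    - [0, 0, 0]
    - [0, 0, 0]
    - [0, 0, 0]
    - [0, 0, 0]
    - [0, 0, 0]
    - [0, 0, 0]
    - [0, 0, 0]
    - [0, 0, 0]
    - [0, 0, 0]

```text
time: 34.05
eef_pos: [0.6005, 0.2151, -0.0256]
tcp_rot: [0.058, 0.705, -0.059, 0.704]
contact_force: [-0.3, 0.6, -1.7]
opening: 0.685
```

```bash
python3 look.py n; python3 mv.py 80.5 .6015 .2153 -.0335
```

```text
t 34.15 p [ 0.6019  0.2153 -0.0241] yaw 80.5 q [ 0.19  0.46  1.79 -0.    0.9  -1.22] F [ 0.3  0.5 -1.7] open 0.686
(0.6015, 0.2153, -0.0335) travel [ 0.0094 -0.0001 -0.0004] dr [-0.     0.002 -0.001]
```

View pics/Sn.png

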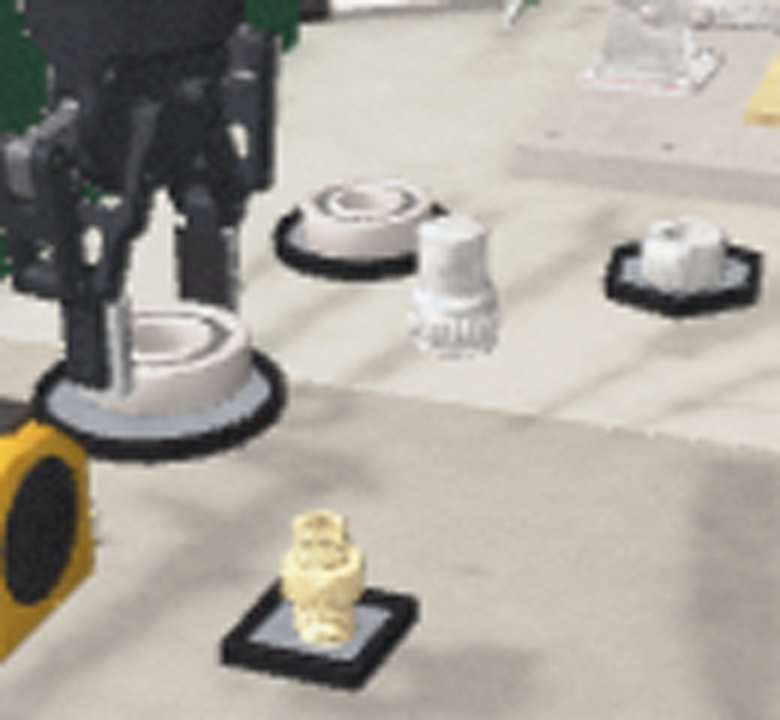

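The bearing is level over the large dish (crop (165,360); dish centre (160,395)). I'll lower it the last 9.5 mm.

Emit:
play_rows:
  claw: [110, 110, 110, 110, 110, 110]
  travel:
    - [0.003, 0, 0]
    - [0.006, 0, 0]
    - [0.008, 0, 0]
    - [0.0092, 0, 0]
    - [0.0098, 0, 0]
    - [0.0098, 0, 0]
  dr:
    - [0, 0, 0]
    - [0, 0, 0]
    - [0, 0, 0]
    - [0, 0, 0]
    - [0, 0, 0]
    - [0, 0, 0]

```text
time: 34.75
eef_pos: [0.6018, 0.2153, -0.0335]
tcp_rot: [0.059, 0.704, -0.058, 0.705]
contact_force: [-2.5, -0.7, 2.6]
opening: 0.687
```

Emit:
play_rows:
  claw: [75, 70, 65, 60, 50, 40, 30, 25, 25, 25, 25, 25, 25, 25, 25, 25, 25, 25]
  travel:
    - [0, 0, 0]
    - [0, 0, 0]
    - [0, 0, 0]
    - [0, 0, 0]
    - [0, 0, 0]
    - [0, 0, 0]
    - [0, 0, 0]
    - [0, 0, 0]
    - [-0.004, 0, 0]
    - [-0.012, 0, 0]
    - [-0.025, 0, 0]
    - [-0.04, 0, 0]
    - [-0.06, 0, 0]
    - [-0.08, 0, 0]
    - [-0.1, 0, 0]
    - [-0.12, 0, 0]
    - [-0.13, 0, 0]
    - [-0.13, 0, 0]
  dr:
    - [0, 0, 0]
    - [0, 0, 0]
    - [0, 0, 0]
    - [0, 0, 0]
    - [0, 0, 0]
    - [0, 0, 0]
    - [0, 0, 0]
    - [0, 0, 0]
    - [0, 0, 0]
    - [0, 0, 0]
    - [0, 0, 0]
    - [0, 0, 0]
    - [0, 0, 0]
    - [0, 0, 0]
    - [0, 0, 0]
    - [0, 0, 0]
    - [0, 0, 0]
    - [0, 0, 0]

```text
time: 36.55
eef_pos: [0.6034, 0.2156, 0.0998]
tcp_rot: [0.059, 0.702, -0.058, 0.707]
contact_force: [0.1, 0.7, 0.4]
opening: 0.904
```

```bash
python3 look.py o; python3 mv.py 80.5 .45 .23 .1
```

```text
t 36.65 p [0.6014 0.2152 0.0965] yaw 80.5 q [ 0.19  0.3   1.75 -0.    1.1  -1.22] F [-0.1 -0.2 -0.3] open 0.902
(0.45, 0.23, 0.1) travel [-0.0037 -0.0104 -0.1518] dr [-0.     0.001 -0.   ]
```

View pics/So.png

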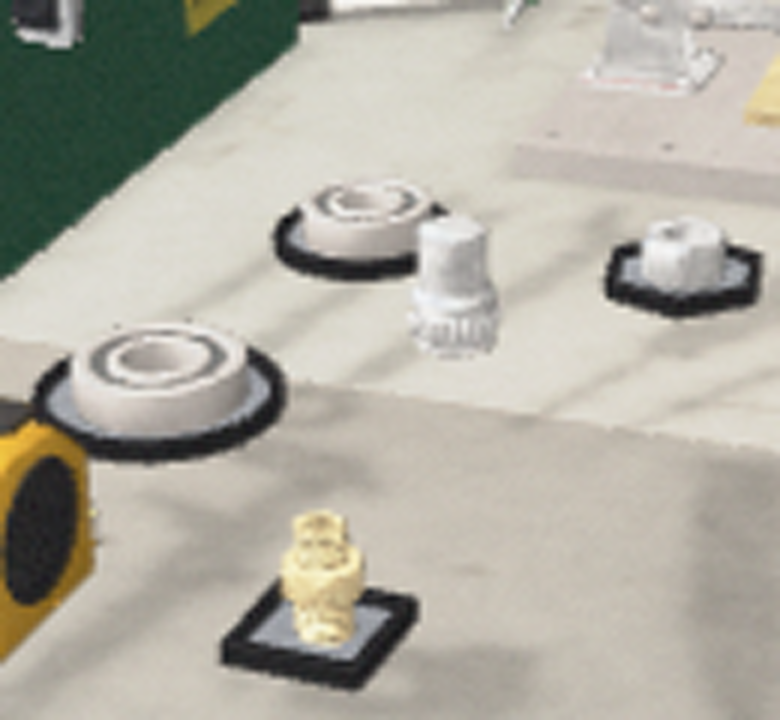

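View pics/To.png

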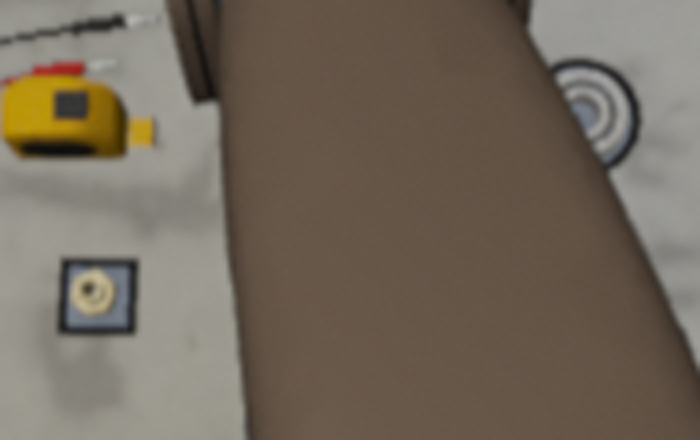

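The side view shows all four parts seated: large bearing at crop (160,375), small at (368,215), nut at (685,255), fitting at (325,580). The coupling and tape are in place. One last numeric check, then I'll hand in.

Run:
```python
from h import *
def cen(f,x,y,lo,hi,r):
    W=cloud(load(f));m=(W[...,2]>lo)&(W[...,2]<hi)&(np.hypot(W[...,0]-x,W[...,1]-y)<r);X=W[m];return len(X),((X.min(0)+X.max(0))/2).round(4),X.mean(0).round(4)
print("fit top",cen("topo.npz",.4847,.3453,.022,.05,.025))
for f in("topf.npz","top0.npz","topo.npz"): print("coupling/tape",cen(f,.518,.133,.03,.06,.03) if f!="topo.npz" else "",cen(f,.58,.36,.05,.08,.06))
s=load("sideo.npz");s0=load("sidek.npz")
W=cloud(s)
for n,x,y,z in(("L",.6009,.2148,.02),("S",.5858,.058,.02),("N",.4549,.0578,.022)):
    m=(abs(W[...,2]-z)<.003)&(np.hypot(W[...,0]-x,W[...,1]-y)<.045);X=W[m];print(n,len(X),X.mean(0).round(4),((X.min(0)+X.max(0))/2).round(4),np.ptp(X,axis=0).round(3))
d=np.abs(s["img"][190:225,315:336].astype(int)-load("side1.npz")["img"][190:225,315:336]).mean();print("coupling image diff",d)
from plant import ctrl
print(ctrl.sign_off())
```

```text
fit top (87, array([0.4846, 0.3446, 0.0329]), array([0.4838, 0.3435, 0.0318]))
coupling/tape (109, array([0.5214, 0.1323, 0.0402]), array([0.5208, 0.1323, 0.0453])) (411, array([0.5859, 0.3624, 0.0596]), array([0.584 , 0.3621, 0.06  ]))
coupling/tape (110, array([0.5218, 0.1321, 0.0402]), array([0.5207, 0.1322, 0.0451])) (411, array([0.5861, 0.3627, 0.0604]), array([0.5842, 0.3624, 0.06  ]))
coupling/tape  (409, array([0.586 , 0.3626, 0.0589]), array([0.5843, 0.3619, 0.0598]))
L 198 [0.5995 0.2191 0.0183] [0.5986 0.2174 0.0189] [0.059 0.06  0.004]
S 97 [0.5826 0.0618 0.0181] [0.5829 0.0613 0.0184] [0.051 0.054 0.003]
N 46 [0.4523 0.061  0.0203] [0.4522 0.0614 0.0206] [0.028 0.032 0.003]
coupling image diff 11.517913832199547
the job is handed in; nothing more can be done
None
```

All four parts are in their dishes, moved one at a time from the top of the pile down, and the job is handed in. The fitting stands upright in the square dish. The nut, small bearing and large bearing lie flat in theirs. It took about 37 s of the 96 s allowed.

- **Problem on the way:** the real fingertips sit about 39.5 mm above the reported TCP. My first close on the fitting therefore shut on air above it. I found the offset in the side camera, corrected for it, and nothing was disturbed.
- **Final positions:** the fitting measures within about 2 mm of its dish centre in the top camera. The arm hid the large bearing and nut in the last top view, so I checked the other three in the side camera. That camera puts their centres about 3–5 mm from the dish centres measured from above. It sees mostly the camera-facing sides, so it is biased that way. The pictures show all three clear of the rims.
- **Bystanders:** the tape measure is unchanged to within 1 mm. The coupling was unchanged to within 1 mm in the last clear top view, after the nut was placed, and later side pictures show it in the same place. A raw pixel comparison of the coupling gave a difference of 11.5. I did not look into it; the earlier picture used for it had the gripper close by.
- **Forces:** readings at the end of each move never passed about 7 N.

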